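# Portion three nuts and complete the row of bowls

### The arm

A 6-joint arm with a two-finger parallel gripper is mounted at the origin on the work surface. World frame = base frame: x ahead of the robot, y to its left, z up, the work surface at z = 0. Lengths are in m, angles in rad, forces in N, time in s.
With the tool pointing down it reaches from about 0.275 to 0.825 m from the base axis. Payload 4.9 kg.
Tool frame: the origin (TCP) lies at the very end of the fingers, on their centre line; the grasp point (between the pads) lies 19 mm behind it (robot.grip_depth is the distance from the TCP to the grasp point, in m); z points along the fingers, y is the line along which they close (so a half turn about z gives the same grasp; the last joint's range is limited). The gripper opens to 85 mm and grips with 20 to 120 N. Pads are 22 mm wide; open, the fingers measure 114 mm over their backs; the gripper's body (76 mm by 85 mm) begins 54 mm behind the grasp point. The pads swing forward as they close: fully open they stand 13 mm farther back than shut.
Start: joints at [1.151, 0.326, -0.193, 1.052, 0, 1.437], TCP at [0.155, 0.528, 0.231] pointing down, gripper open.
Joint ranges: [-2.65, 2.65], [-0.97, 1.79], [-1.3, 1.35], [-1.93, 2.1], [-1.47, 1.37], [-3.14, 3.14]. Speed limits (rad/s): [2.57, 2.57, 3.14, 3.14, 3.14, 3.14].

### API

Orientations are given as a 3x3 rotation matrix whose columns are the frame's x, y, z axes.
In Python, from workcell import robot gives the robot as it stands. The module is installed in compiled form; this text tells all that it offers.
- The arm moves only by the tool apply_moves, never from a script. Its argument "motion" is a list of rows, each an object of numbers: "tx", "ty", "tz": the shift along the world's x, y, z in cm; "wx", "wy", "wz": the turn, a rotation vector about the world's x, y, z in rad; "gripper": the finger opening in cm, from 0 to 8.54. In form: [{"tx": .., "ty": .., "tz": .., "wx": .., "wy": .., "wz": .., "gripper": ..}, ...]. A call has 1 to 20 rows; each row is the pose to reach, as a shift and turn from the pose commanded when the call began; what a row does not reach only later rows make up. A row lasts 1/10 s, in which the tool goes at most 50 mm and 8.59 degrees, less where a joint would pass 70% of its speed; a pose out of reach is approached as far as the arm can. A call with a gripper value outside its range is refused whole. The fingers move at their own pace and stop on an object; "newtons" is the grip in N (left out, the last holds). Time passes only in rows, so rows that repeat a pose let the fingers close. It gives the time, the measured TCP pose, the force, the opening and the grip force at its end, in the units of the state.
- robot.sense(): the state, without advancing time (a new reading comes with each control period).
- robot.camera(name): name is "scene" or "top"; returns a dict with "frame" (420x560x3 uint8, red, green, blue), "fx", "fy", "cx", "cy" (pixels), "dist" ([k1, k2, p1, p2, k3] as OpenCV has them; the pictures are not rectified), "R" (3x3) and "t" (3): a world point X has camera coordinates R X + t. Camera axes: x right, y down, z forward; pixel columns grow to the right and rows downward; lengths in m; the calibration is good to about 2 mm. A picture is of the moment at which its call begins. There is no depth.
- robot.job_done(): hands the job in; it is judged then, once.
The state is a dict: "time_s": time; "joint_positions": joint angles; "qvel": joint speeds; "joint_torque": joint torques, N m; "tool_pos": TCP position; "tcp_rot": TCP orientation; "wrist_force": force on the tool from outside, world axes, zero at the start; "moment": the same for the moment, N m; "finger_gap": finger opening in m; "finger_force": force on a finger pad.
Only numpy, scipy, OpenCV 4.12 (cv2) and the standard library are available. Lean on these libraries where they do the work, as an engineer would, in place of code of your own. Each camera call takes 0.05 s, during which the arm holds its last target. There are 200 camera calls.

### The job

Stand the empty bowl on the mark on the nut dispenser's foot, let go of it, and turn the dispenser's knob clockwise exactly three clicks, so that three nuts drop into it. Then set the bowl down upright, with its three nuts, on the serving board midway between and in line with the two filled bowls, and leave everything else where it is.

Things in the scene. Friction and masses are not known exactly. Their poses are not given: they have to be found in the camera images.
- dispenser: White turn-top nut dispenser, fixed. Origin on the vertical drum axis at table level; its -x is its front, where the chute points. Housing 124 x 124, 126 high; on it a clear lidded drum, diameter 124, top at 185, the knob above. A six-vaned paddle wheel in the drum holds a nut in each pocket but the one over the outlet. Foot: flat, 5 thick, 100 wide, reaching 170 in front of the axis.
- chute_lip (a point): Middle of the lower end of the dispenser's open aluminium chute (42 wide, sloping down to the front): 100 in front of the drum axis, 64 above the table, underside 58 or more. The chute's side walls rise 18 above it and are 105 high at the housing.
- bowl_spot (a point): Centre of the grey 72 mm round mark on the dispenser's foot, where the bowl is to stand under the lip; 122 in front of the drum axis, 5 above the table. The lip overhangs the edge of a bowl standing here by 10, about 10 above its rim, so the bowl goes in and out low, from the front; the chute then lies between fingers that hold the bowl's two sides (y). Axes as the dispenser's.
- knob_grip (a point): Centre of the grip of the knob's paddle: a grey upright bar 72 long (its own x axis), 16 thick (y) and 36 high (190 to 226 above the table), on the vertical drum axis; the point is 213 above the table. Below the bar is a 60 mm disc, top at 190. At joint value 0 the bar points along the dispenser's front-back line. Its axes turn with the knob.
- knob (a joint): Angle of the knob (rad), 0 at the start, growing as it is turned clockwise seen from above (it has a stop at -0.25 the other way). Detents, one click, every 60 degrees (1.047 rad): it needs about 0.12 N m to leave a detent, and from a little past half way (0.6 rad) springs on to the next by itself. Each click drops one nut through the outlet, which rolls down the chute within about 1 s.
- bowl: The empty white ceramic bowl, upright, straight sided: outer diameter 64, height 44, wall 4, 0.13 to 0.21 kg. It stands on the table in one of three places, a mug and a pill bottle in the others. Origin at the centre of its underside.
- bowl_in (a point): Centre of the empty bowl's inner floor, 5 above its underside.
- board: Brown wooden serving board, 130 x 290 (own x, y) and 12 thick, fixed. Origin at the centre of its underside.
- row_middle (a point): Point on top of the board at its centre (12 above the table), midway between and in line with the two filled bowls, which stand 90 either side of it along the board's length (its own y).
- left_bowl: White bowl already filled with three nuts (64 mm diameter, 44 high, like the empty one), standing on the board 90 to +y of its centre. Origin at its underside.
- right_bowl: The same, 90 to -y of the board's centre.
- mug: White mug, 72 diameter, 88 high, handle; bystander. Origin at its underside.
- pill_bottle: White capped pill bottle, 60 diameter, 95 high; bystander. Origin at its underside.
- tumbler: Clear glass tumbler, 56 diameter, 120 high, standing close beside the dispenser's drum at its +y side; bystander. Origin at its underside.
- spoon: Steel spoon, 150 long (own x), lying in front of the board; bystander.
- nut1_center (a point): Centre of a brown chocolate-coated nut, a 24 mm ball of 11 g, in the dispenser's drum at the start; number 1 to fall out.
- nut2_center (a point): Centre of a brown chocolate-coated nut, a 24 mm ball of 11 g, in the dispenser's drum at the start; number 2 to fall out.
- nut3_center (a point): Centre of a brown chocolate-coated nut, a 24 mm ball of 11 g, in the dispenser's drum at the start; number 3 to fall out.
- nut4_center (a point): Centre of a brown chocolate-coated nut, a 24 mm ball of 11 g, in the dispenser's drum at the start; it is to stay in the drum.
- nut5_center (a point): Centre of a brown chocolate-coated nut, a 24 mm ball of 11 g, in the dispenser's drum at the start; it is to stay in the drum.
Mind the look-alikes: they are no part of the job. What is shaped like the bowl but orange is not meant.

How it is judged:
By the outcome, as a careful person would: the job done as asked, in the order asked, and still so for the second after the job is handed in, with the robot touching nothing.
It also fails if it takes over 72 s, if anything falls off the work surface, if the arm or the gripper's body presses on something with over 40 N, if the wrist force passes 120 N, or if a joint passes its speed limit or range.

## Working session

There is one attempt and no reset: what is moved stays moved. The work goes in short steps, Python scripts to look and compute and a tool call to move; the robot and the scene stay as the last step left them, time stands still between calls to the robot, and variables do not carry over. Pictures are saved under pics/ and viewed, at most 10 in all, crops included, and the job is handed in when it is done.

Besides the shell and the picture viewer there is one more tool, called after "Request:" by a JSON object that holds its "method" and its "body", one argument or row to a line. apply_moves: Moves the arm, as the interface text tells. Its arguments: {"type":"object","properties":{"motion":{"type":"array","items":{"type":"object","properties":{"tx":{"type":"number"},"ty":{"type":"number"},"tz":{"type":"number"},"wx":{"type":"number"},"wy":{"type":"number"},"wz":{"type":"number"},"gripper":{"type":"number"}}}},"newtons":{"type":"number"}},"required":["motion"]}

```bash
mkdir -p pics; cat > h.py <<'E'
import numpy as np, cv2
from workcell import robot
def cam(n):
    c=robot.camera(n); c['K']=np.array([[c['fx'],0,c['cx']],[0,c['fy'],c['cy']],[0,0,1.]]); c['d']=np.array(c['dist'],float)
    c['R']=np.array(c['R']);c['t']=np.array(c['t']).ravel(); return c
def ray(c,px,z):
    p=cv2.undistortPoints(np.array(px,float).reshape(-1,1,2),c['K'],c['d']).reshape(-1,2)
    d=np.c_[p,np.ones(len(p))]@c['R']; o=-c['R'].T@c['t']
    return o+d*((z-o[2])/d[:,2])[:,None]
def proj(c,X):
    return cv2.projectPoints(np.array(X,float).reshape(-1,3),cv2.Rodrigues(c['R'])[0],c['t'],c['K'],c['d'])[0].reshape(-1,2)
def save(c,n,box=None,s=1):
    f=c['frame'][:,:,::-1]
    if box: f=f[box[1]:box[3],box[0]:box[2]]
    cv2.imwrite('pics/'+n,cv2.resize(f,None,fx=s,fy=s,interpolation=cv2.INTER_CUBIC))
E
python3 - <<'E'
from h import *
for n in('top','scene'):
    c=cam(n); save(c,n+'0.png',None,1.4); print(n,-c['R'].T@c['t'],c['R'][2],c['fx'])
s=robot.sense();print(s['tool_pos'],s['tcp_rot'],s['time_s'])
E
```

```text
top [ 0.34926424 -0.07569712  1.43300113] [ 0.13823961  0.00393125 -0.99039101] 480.4459578544455
scene [ 0.87174103 -0.50036314  1.0991996 ] [-0.28146082  0.38454077 -0.87915198] 416.9188390147303
[0.15484133 0.52721908 0.23058765] [[-9.59428350e-01  2.81951872e-01 -6.18766141e-04]
 [ 2.81952485e-01  9.59427320e-01 -1.41916293e-03]
 [ 1.93525495e-04 -1.53604780e-03 -9.99998802e-01]] 0.1
```

View pics/top0.png

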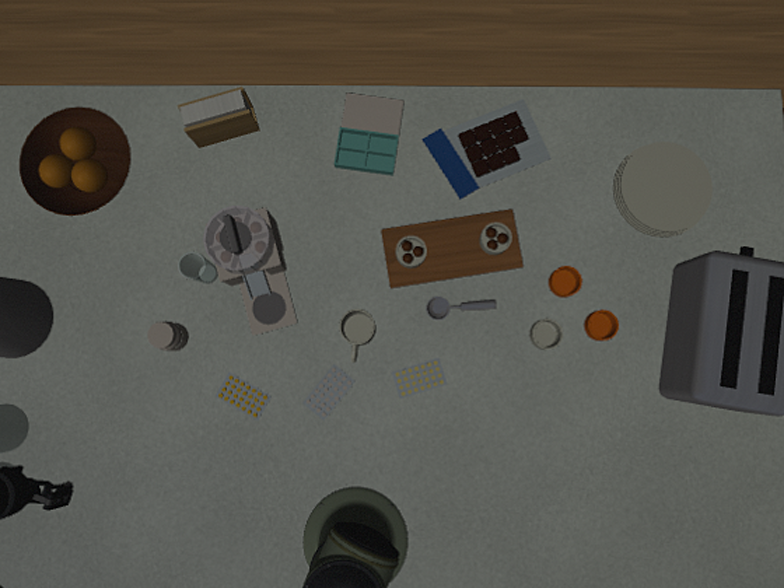

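View pics/scene0.png

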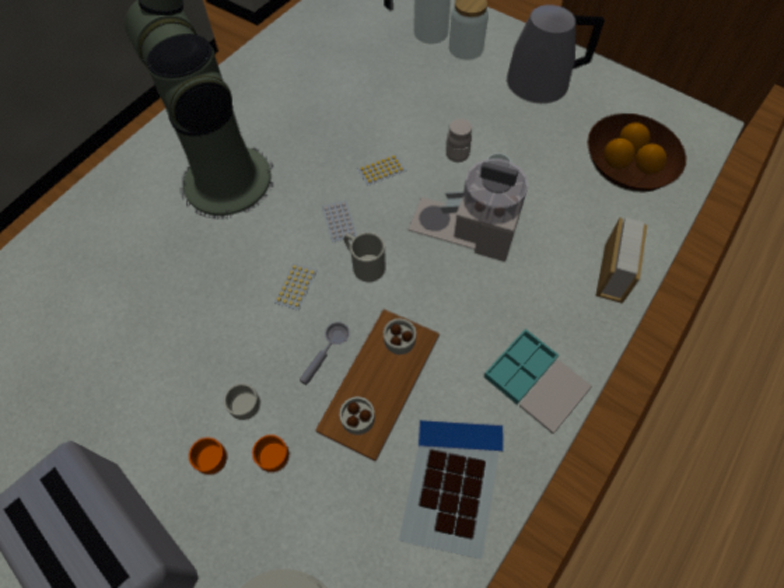

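Top view (displayed pixels, ×1.4): there are three white, round candidates.
- (358,327) has a handle, so it's the mug.
- (168,335) is tall with a cap, so it's the pill bottle.
- (545,333) is low, open and empty, so it's the bowl. The shapes at (565,281) and (601,325) are orange decoys.

The dispenser knob is at (235,235), the mark at (268,308), and the board runs from (383,230) to (522,265). I'll confirm with an enlarged crop.

```bash
python3 - <<'E'
from h import *
c=cam('top'); f=c['frame'][:,:,::-1]
a=cv2.resize(f[215:260,365:450],None,fx=8,fy=8,interpolation=cv2.INTER_CUBIC)[:, :400]
b=cv2.resize(f[140:240,120:220],None,fx=4,fy=4,interpolation=cv2.INTER_CUBIC)
a=cv2.copyMakeBorder(a,0,400-a.shape[0],0,0,cv2.BORDER_CONSTANT)
cv2.imwrite('pics/crop1.png',np.clip(np.hstack([a,b])*1.6,0,255).astype(np.uint8))
hsv=cv2.cvtColor(f,cv2.COLOR_BGR2HSV)
for n,p in dict(table=(300,290),rim=(389,230),bowlin=(389,238),foot=(205,225),mark=(191,219),board=(320,180),bar=(167,166)).items(): print(n,f[p[1],p[0]],hsv[p[1],p[0]])
E
```

```text
table [92 98 95] [45 16 98]
rim [ 94 102 102] [ 30  20 102]
bowlin [ 91 100 100] [ 30  23 100]
foot [ 91  97 102] [ 16  28 102]
mark [60 60 62] [ 0  8 62]
board [30 50 73] [ 14 150  73]
bar [33 32 31] [105  15  33]
```

View pics/crop1.png

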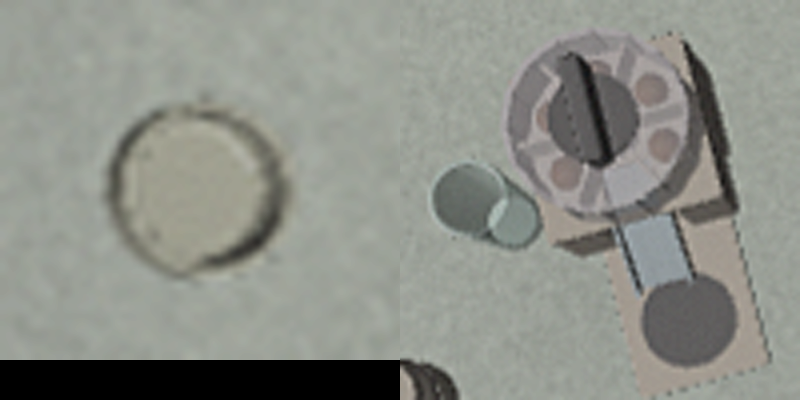

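Crop: the left panel is the open, empty white bowl, centred near full-image pixel (389.7,238.5), so it's confirmed. The right panel shows the knob bar near (166.5,167), the mark near (192,220) and the tumbler near (138,191).

```bash
cat > meas.py <<'E'
from h import *
def comp(m,seed):
    n,l,st,ce=cv2.connectedComponentsWithStats(m.astype(np.uint8)); 
    d=[np.hypot(*(ce[i]-seed)) if st[i,4]>25 else 1e9 for i in range(1,n)]; i=1+int(np.argmin(d)); return (l==i).astype(np.uint8),st[i],ce[i]
def hull(m): return cv2.convexHull(max(cv2.findContours(m,0,2)[0],key=cv2.contourArea))
E
python3 - <<'E'
from meas import *
for n,sd in(('top',dict(bowl=(389.7,238.5),mark=(192,220),board=(323,177),bar=(166.5,167))),('scene',dict(bowl=(173,287),mark=(310,155),board=(270,274),bar=(356,124)))):
    c=cam(n);f=c['frame'].astype(int);f=cv2.GaussianBlur(c['frame'],(3,3),0).astype(int);R,G,B=f[...,0],f[...,1],f[...,2];mx=f.max(2)
    for k,m,z in(('mark',(mx<80)&(mx>40),.005),('board',(R-B>22)&(R-B<90)&(mx>50),.012),('bar',mx<48,.226)):
        mm,st,ce=comp(m,sd[k])
        print(n,k,st,ce.round(1),end=' ')
        if k=='board':
            bx=cv2.boxPoints(cv2.minAreaRect(hull(mm))); 
            ap=cv2.approxPolyDP(hull(mm),6,True).reshape(-1,2); W=ray(c,ap,z); print(ap.tolist(),W.round(4).tolist(),'ctr',W.mean(0).round(4) if len(ap)==4 else '')
        else:
            e=cv2.fitEllipse(hull(mm)); print(np.round(e[0],1),np.round(e[1],1),ray(c,e[0],z).round(4))
            if k=='bar':
                (x0,y0),(w,h),a=cv2.minAreaRect(hull(mm));bx=cv2.boxPoints(((x0,y0),(w,h),a));print('  rect',w,h,ray(c,bx,z).round(4).tolist())
    bx,by=map(int,sd['bowl']); 
    # nut-coloured and bowl
    m=(R-B>5)&(R-B<20); mm,st,ce=comp(m,sd['bowl']); print(n,'bowl',st,ce); e=cv2.fitEllipse(hull(mm)); print(e, ray(c,e[0],.044).round(4),ray(c,e[0],.022).round(4))
    # foot
    m=(R-G>=3)&(mx>85); mm,st,ce=comp(m,sd['mark']); print('foot',st, cv2.approxPolyDP(hull(mm),3,True).reshape(-1,2).tolist(), ray(c,cv2.approxPolyDP(hull(mm),3,True).reshape(-1,2),.005).round(3).tolist())
E
```

```text
top mark [160 150  45  82 940] [189.3 201.6] [177.5 178.4] [ 48.7 109. ] [[0.6018 0.2375 0.005 ]]
top board [ 272  150  102   56 3221] [321.8 177.6] [[365, 150], [372, 190], [278, 203], [273, 164]] [[0.69, -0.3293, 0.012], [0.5675, -0.3477, 0.012], [0.5272, -0.0666, 0.012], [0.6457, -0.0509, 0.012]] ctr [ 0.6076 -0.1986  0.012 ]
top bar [164 154  10  28  98] [168.5 168. ] [167.7 168.8] [ 7.3 28.4] [[0.5876 0.2151 0.226 ]]
  rect 27.628765106201172 5.268742084503174 [[0.6261, 0.2275, 0.226], [0.6285, 0.2142, 0.226], [0.5575, 0.1994, 0.226], [0.5551, 0.2126, 0.226]]
top bowl [379 227  23  23 400] [390.045  238.1825]
((390.2053527832031, 238.22959899902344), (21.82081413269043, 23.327619552612305), 77.01580047607422) [[ 0.422  -0.3911  0.044 ]] [[ 0.4232 -0.3961  0.022 ]]
foot [171 195  41  44 562] [[201, 195], [211, 229], [180, 238], [171, 203]] [[0.551, 0.165, 0.005], [0.449, 0.133, 0.005], [0.422, 0.224, 0.005], [0.527, 0.255, 0.005]]
scene mark [301 148  26  16 275] [311.7 154.8] [313.3 154.5] [15.2 28.5] [[0.4831 0.1992 0.005 ]]
scene board [ 226  221   88  108 3763] [269.6 275.4] [[276, 221], [313, 239], [267, 328], [226, 304]] [[0.5282, -0.0673, 0.012], [0.6484, -0.0529, 0.012], [0.6917, -0.3326, 0.012], [0.5651, -0.345, 0.012]] ctr [ 0.6084 -0.1995  0.012 ]
scene bar [344 119  25  14 197] [355.5 125.5] [355.3 125.3] [10.1 29.2] [[0.6005 0.2046 0.226 ]]
  rect 24.80002784729004 8.051957130432129 [[0.5736, 0.1812, 0.226], [0.564, 0.2078, 0.226], [0.6284, 0.2265, 0.226], [0.6372, 0.1999, 0.226]]
scene bowl [160 274  24  24 347] [172.33429395 286.26801153]
((171.44493103027344, 285.15789794921875), (22.442157745361328, 24.21780776977539), 49.62721252441406) [[ 0.4241 -0.3953  0.044 ]] [[ 0.4148 -0.3931  0.022 ]]
foot [292 141  49  37 589] [[301, 141], [331, 142], [340, 156], [339, 176], [292, 163]] [[0.42, 0.221, 0.005], [0.503, 0.275, 0.005], [0.556, 0.244, 0.005], [0.594, 0.177, 0.005], [0.446, 0.132, 0.005]]
```

```bash
cat >> meas.py <<'E'
from scipy.optimize import least_squares
def circ(P,r,c0):
    s=least_squares(lambda c:np.hypot(P[:,0]-c[0],P[:,1]-c[1])-r,c0,loss='soft_l1',f_scale=.001)
    return s.x,np.median(abs(s.fun))
def contour(m): return max(cv2.findContours(m,0,1)[0],key=cv2.contourArea).reshape(-1,2)
E
python3 - <<'E'
from meas import *
for n in('top','scene'):
    c=cam(n);f=cv2.GaussianBlur(c['frame'],(3,3),0).astype(int);R,G,B=f[...,0],f[...,1],f[...,2];mx=f.max(2)
    def sub(m,X,rad):
        p=proj(c,X)[0]; yy,xx=np.mgrid[:420,:560]; return (m&(np.hypot(xx-p[0],yy-p[1])<rad)).astype(np.uint8)
    m=sub(mx<80,(.4815,.194,.005),17); P=contour(m);W=ray(c,P,.005); k=W@[.956,.292,0]<np.dot([.4815,.194],[.956,.292]); print(n,'mark',circ(W[k][:,:2],.036,(.48,.194)),k.sum())
    m=sub(mx<76,(.597,.218,.19),14 if n=='top' else 14);W=ray(c,contour(m),.19); print('disc',circ(W[:,:2],.030,(.597,.218)),len(W))
    for k,X in dict(bowl=(.422,-.392),L=(.595,-.109),Rr=(.621,-.287)).items():
        dd=(R-B)>5 if k=='bowl' else ((R-B)<22)|(mx<45)
        z=.044
        m=sub(dd,X+(z,),15); 
        for q in range(1):
            W=ray(c,contour(m),z); print(k,circ(W[:,:2],.032,X),len(W))
E
```

```text
top mark (array([0.48006077, 0.19141487]), np.float64(0.0009389749454949484)) 35
disc (array([0.59435153, 0.22350268]), np.float64(0.00122733958068502)) 68
bowl (array([ 0.42164318, -0.39091498]), np.float64(0.0008755048520588601)) 64
L (array([ 0.59285311, -0.11094842]), np.float64(0.0006911155995473137)) 62
Rr (array([ 0.62177474, -0.28841894]), np.float64(0.0012484729001140532)) 61
scene mark (array([0.48488721, 0.19103992]), np.float64(0.0025362413785675678)) 27
disc (array([0.59369963, 0.2274791 ]), np.float64(0.003154232121673737)) 62
bowl (array([ 0.42392874, -0.395139  ]), np.float64(0.0011294749797222219)) 65
L (array([ 0.5916721, -0.1084596]), np.float64(0.004064450994879015)) 84
Rr (array([ 0.62210057, -0.28989329]), np.float64(0.0014177335063461464)) 70
```

```bash
cat > plan.py <<'E'
import numpy as np
from scipy.spatial.transform import Rotation as Ro
from workcell import robot
def rot(h,t):
    z=np.array([np.sin(t)*np.cos(h),np.sin(t)*np.sin(h),-np.cos(t)]);y=np.array([-np.sin(h),np.cos(h),0]);return np.c_[np.cross(y,z),y,z]
def go(G,hdeg,t,s=None):
    """grasp point G -> shift cm, turn rad, from the present pose"""
    s=s or robot.sense();R=rot(np.radians(hdeg),t);T=np.array(G)+R[:,2]*.019
    w=Ro.from_matrix(R@np.array(s['tcp_rot']).T).as_rotvec();d=(T-s['tool_pos'])*100
    print('t',d.round(2),'w',w.round(3),'rows',np.linalg.norm(d)/5,np.degrees(np.linalg.norm(w))/8.59)
E
python3 - <<'E'
from plan import *
go((.40,.08,.27),-20,.2)
go((.4225,-.392,.15),-43,.44)
go((.4225,-.392,.024),-43,.44)
E
```

```text
t [ 24.85 -44.89   2.03] w [-0.062 -0.19  -0.063] rows 10.26965185277736 1.399058688084865
t [ 27.34 -92.51  -9.83] w [-0.22  -0.386 -0.457] rows 19.392919067480495 4.249932446284757
t [ 27.34 -92.51 -22.43] w [-0.22  -0.386 -0.457] rows 19.807646149488637 4.249932446284757
```

Request:
{"method": "apply_moves", "body": {
  "motion": [
    {"tx": 24.8,"ty": -44.9,"tz": 2,"wx": -0.06,"wy": -0.19,"wz": -0.06,"gripper": 8.5},
    {"tx": 24.8,"ty": -44.9,"tz": 2,"wx": -0.06,"wy": -0.19,"wz": -0.06,"gripper": 8.5},
    {"tx": 24.8,"ty": -44.9,"tz": 2,"wx": -0.06,"wy": -0.19,"wz": -0.06,"gripper": 8.5},
    {"tx": 24.8,"ty": -44.9,"tz": 2,"wx": -0.06,"wy": -0.19,"wz": -0.06,"gripper": 8.5},
    {"tx": 24.8,"ty": -44.9,"tz": 2,"wx": -0.06,"wy": -0.19,"wz": -0.06,"gripper": 8.5},
    {"tx": 24.8,"ty": -44.9,"tz": 2,"wx": -0.06,"wy": -0.19,"wz": -0.06,"gripper": 8.5},
    {"tx": 24.8,"ty": -44.9,"tz": 2,"wx": -0.06,"wy": -0.19,"wz": -0.06,"gripper": 8.5},
    {"tx": 24.8,"ty": -44.9,"tz": 2,"wx": -0.06,"wy": -0.19,"wz": -0.06,"gripper": 8.5},
    {"tx": 24.8,"ty": -44.9,"tz": 2,"wx": -0.06,"wy": -0.19,"wz": -0.06,"gripper": 8.5},
    {"tx": 24.8,"ty": -44.9,"tz": 2,"wx": -0.06,"wy": -0.19,"wz": -0.06,"gripper": 8.5},
    {"tx": 27.3,"ty": -92.5,"tz": -9.8,"wx": -0.22,"wy": -0.386,"wz": -0.457},
    {"tx": 27.3,"ty": -92.5,"tz": -9.8,"wx": -0.22,"wy": -0.386,"wz": -0.457},
    {"tx": 27.3,"ty": -92.5,"tz": -9.8,"wx": -0.22,"wy": -0.386,"wz": -0.457},
    {"tx": 27.3,"ty": -92.5,"tz": -9.8,"wx": -0.22,"wy": -0.386,"wz": -0.457},
    {"tx": 27.3,"ty": -92.5,"tz": -9.8,"wx": -0.22,"wy": -0.386,"wz": -0.457},
    {"tx": 27.3,"ty": -92.5,"tz": -9.8,"wx": -0.22,"wy": -0.386,"wz": -0.457},
    {"tx": 27.3,"ty": -92.5,"tz": -9.8,"wx": -0.22,"wy": -0.386,"wz": -0.457},
    {"tx": 27.3,"ty": -92.5,"tz": -9.8,"wx": -0.22,"wy": -0.386,"wz": -0.457},
    {"tx": 27.3,"ty": -92.5,"tz": -9.8,"wx": -0.22,"wy": -0.386,"wz": -0.457},
    {"tx": 27.3,"ty": -92.5,"tz": -9.8,"wx": -0.22,"wy": -0.386,"wz": -0.457}
  ]
}}

```text
invalid input at $.motion[10]: expected keys tx, ty, tz, wx, wy, wz, gripper
```

```bash
python3 - <<'E'
from plan import *
go((.4225,-.392,.15),-43,.44)
go((.4225,-.392,.08),-43,.44)
go((.4225,-.392,.024),-43,.44)
E
```

```text
t [ 27.34 -92.51  -9.83] w [-0.22  -0.386 -0.457] rows 19.392919067480495 4.249932446284757
t [ 27.34 -92.51 -16.83] w [-0.22  -0.386 -0.457] rows 19.58441406875533 4.249932446284757
t [ 27.34 -92.51 -22.43] w [-0.22  -0.386 -0.457] rows 19.807646149488637 4.249932446284757
```

Request:
{"method": "apply_moves", "body": {
  "motion": [
    {"tx": 24.8,"ty": -44.9,"tz": 2,"wx": -0.06,"wy": -0.19,"wz": -0.06,"gripper": 8.5},
    {"tx": 24.8,"ty": -44.9,"tz": 2,"wx": -0.06,"wy": -0.19,"wz": -0.06,"gripper": 8.5},
    {"tx": 24.8,"ty": -44.9,"tz": 2,"wx": -0.06,"wy": -0.19,"wz": -0.06,"gripper": 8.5},
    {"tx": 24.8,"ty": -44.9,"tz": 2,"wx": -0.06,"wy": -0.19,"wz": -0.06,"gripper": 8.5},
    {"tx": 24.8,"ty": -44.9,"tz": 2,"wx": -0.06,"wy": -0.19,"wz": -0.06,"gripper": 8.5},
    {"tx": 24.8,"ty": -44.9,"tz": 2,"wx": -0.06,"wy": -0.19,"wz": -0.06,"gripper": 8.5},
    {"tx": 24.8,"ty": -44.9,"tz": 2,"wx": -0.06,"wy": -0.19,"wz": -0.06,"gripper": 8.5},
    {"tx": 24.8,"ty": -44.9,"tz": 2,"wx": -0.06,"wy": -0.19,"wz": -0.06,"gripper": 8.5},
    {"tx": 24.8,"ty": -44.9,"tz": 2,"wx": -0.06,"wy": -0.19,"wz": -0.06,"gripper": 8.5},
    {"tx": 24.8,"ty": -44.9,"tz": 2,"wx": -0.06,"wy": -0.19,"wz": -0.06,"gripper": 8.5},
    {"tx": 27.3,"ty": -92.5,"tz": -9.8,"wx": -0.22,"wy": -0.386,"wz": -0.457,"gripper": 8.5},
    {"tx": 27.3,"ty": -92.5,"tz": -9.8,"wx": -0.22,"wy": -0.386,"wz": -0.457,"gripper": 8.5},
    {"tx": 27.3,"ty": -92.5,"tz": -9.8,"wx": -0.22,"wy": -0.386,"wz": -0.457,"gripper": 8.5},
    {"tx": 27.3,"ty": -92.5,"tz": -9.8,"wx": -0.22,"wy": -0.386,"wz": -0.457,"gripper": 8.5},
    {"tx": 27.3,"ty": -92.5,"tz": -9.8,"wx": -0.22,"wy": -0.386,"wz": -0.457,"gripper": 8.5},
    {"tx": 27.3,"ty": -92.5,"tz": -9.8,"wx": -0.22,"wy": -0.386,"wz": -0.457,"gripper": 8.5},
    {"tx": 27.3,"ty": -92.5,"tz": -9.8,"wx": -0.22,"wy": -0.386,"wz": -0.457,"gripper": 8.5},
    {"tx": 27.3,"ty": -92.5,"tz": -9.8,"wx": -0.22,"wy": -0.386,"wz": -0.457,"gripper": 8.5},
    {"tx": 27.3,"ty": -92.5,"tz": -9.8,"wx": -0.22,"wy": -0.386,"wz": -0.457,"gripper": 8.5},
    {"tx": 27.3,"ty": -92.5,"tz": -9.8,"wx": -0.22,"wy": -0.386,"wz": -0.457,"gripper": 8.5}
  ]
}}

```text
time_s: 2.35
tool_pos: [0.4275, -0.3971, 0.1335]
tcp_rot: [[-0.661, 0.682, 0.312], [0.617, 0.731, -0.291], [-0.427, 0.0, -0.904]]
wrist_force: [1.2, -0.2, 0.6]
finger_gap: 0.085
finger_force: 0.0
```

```bash
python3 - <<'E'
from plan import *
go((.4225,-.392,.08),-43,.44)
go((.4225,-.392,.024),-43,.44)
print(robot.sense()['qvel'],robot.sense()['joint_positions'])
E
```

```text
t [ 0.1  -0.04 -7.07] w [0.    0.001 0.001] rows 1.4137309118897305 0.007091809742498869
t [  0.1   -0.04 -12.67] w [0.    0.001 0.001] rows 2.53366195328305 0.007091809742498869
[-0.65609529  0.77473516  0.64286891 -0.11201604  0.28509726 -0.59242558] [-0.91082141  0.22587346 -0.74331728  0.16573438  0.06807236 -0.14455505]
```

Request:
{"method": "apply_moves", "body": {
  "newtons": 40,
  "motion": [
    {"tx": 0.1,"ty": 0,"tz": -4,"wx": 0,"wy": 0,"wz": 0,"gripper": 8.5},
    {"tx": 0.1,"ty": 0,"tz": -7,"wx": 0,"wy": 0,"wz": 0,"gripper": 8.5},
    {"tx": 0.1,"ty": 0,"tz": -10,"wx": 0,"wy": 0,"wz": 0,"gripper": 8.5},
    {"tx": 0.1,"ty": 0,"tz": -12,"wx": 0,"wy": 0,"wz": 0,"gripper": 8.5},
    {"tx": 0.1,"ty": 0,"tz": -12.6,"wx": 0,"wy": 0,"wz": 0,"gripper": 8.5},
    {"tx": 0.1,"ty": 0,"tz": -12.6,"wx": 0,"wy": 0,"wz": 0,"gripper": 8.5}
  ]
}}

```text
time_s: 2.95
tool_pos: [0.4285, -0.3943, 0.0071]
tcp_rot: [[-0.662, 0.682, 0.311], [0.618, 0.731, -0.289], [-0.425, 0.0, -0.905]]
wrist_force: [0.4, 0.0, -0.1]
finger_gap: 0.0846
finger_force: 0.0
```

```bash
python3 - <<'E'
from plan import *
from h import *
c=cam('scene'); c2=cam('top')
p=proj(c,[.4225,-.392,.03])[0].astype(int);q=proj(c2,[.4225,-.392,.03])[0].astype(int)
a=[cv2.resize(k['frame'][r[1]-40:r[1]+40,r[0]-40:r[0]+40,::-1],(400,400),interpolation=cv2.INTER_CUBIC) for k,r in((c,p),(c2,q))]
cv2.imwrite('pics/grasp.png',np.clip(np.hstack(a)*1.6,0,255).astype(np.uint8))
go((.4225,-.392,.024),-43,.44)
E
```

```text
t [-0.11 -0.21 -0.21] w [ 0.001  0.001 -0.   ] rows 0.06314469872800169 0.012550849383389621
```

View pics/grasp.png

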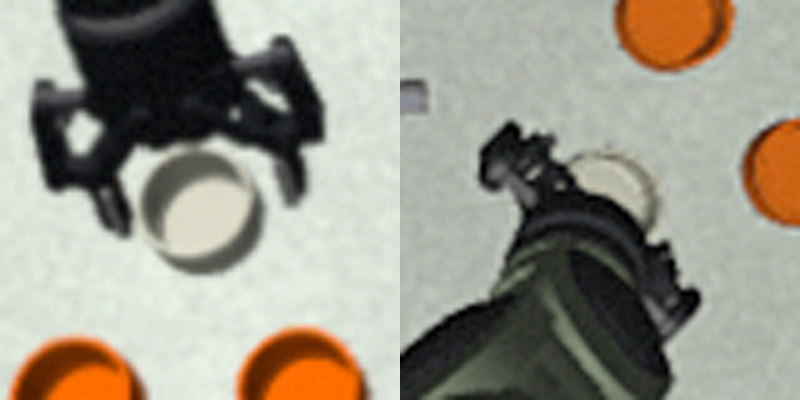

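The crop shows the empty bowl between the open fingers: fingertips at about (120,220) and (295,195), rim centre at about (197,205). Closing now.

Request:
{"method": "apply_moves", "body": {
  "newtons": 40,
  "motion": [
    {"tx": 0,"ty": -0.2,"tz": 0,"wx": 0,"wy": 0,"wz": 0,"gripper": 7},
    {"tx": 0,"ty": -0.2,"tz": 0,"wx": 0,"wy": 0,"wz": 0,"gripper": 5.5},
    {"tx": 0,"ty": -0.2,"tz": 0,"wx": 0,"wy": 0,"wz": 0,"gripper": 5.5},
    {"tx": 0,"ty": -0.2,"tz": 0,"wx": 0,"wy": 0,"wz": 0,"gripper": 5.5},
    {"tx": 0,"ty": -0.2,"tz": 0,"wx": 0,"wy": 0,"wz": 0,"gripper": 5.5},
    {"tx": 0,"ty": -0.2,"tz": 0,"wx": 0,"wy": 0,"wz": 0,"gripper": 5.5},
    {"tx": 0,"ty": -0.2,"tz": 3,"wx": 0,"wy": 0,"wz": 0,"gripper": 5.5},
    {"tx": 0,"ty": -0.2,"tz": 7,"wx": 0,"wy": 0,"wz": 0,"gripper": 5.5},
    {"tx": 0,"ty": -0.2,"tz": 11,"wx": 0,"wy": 0,"wz": 0,"gripper": 5.5},
    {"tx": 0,"ty": -0.2,"tz": 15,"wx": 0,"wy": 0,"wz": 0,"gripper": 5.5},
    {"tx": 0,"ty": -0.2,"tz": 15,"wx": 0,"wy": 0,"wz": 0,"gripper": 5.5}
  ]
}}

```text
time_s: 4.15
tool_pos: [0.4318, -0.4002, 0.1656]
tcp_rot: [[-0.658, 0.682, 0.319], [0.613, 0.732, -0.299], [-0.437, -0.002, -0.899]]
wrist_force: [0.3, -1.8, -1.9]
finger_gap: 0.0637
finger_force: 45.9
```

```bash
python3 - <<'E'
from plan import *
from meas import *
s=robot.sense();R=np.array(s['tcp_rot']);G=s['tool_pos']-R[:,2]*.019; print('G',G.round(4))
c=cam('scene');f=cv2.GaussianBlur(c['frame'],(3,3),0).astype(int);m=((f[...,0]-f[...,2])>5)&(f.max(2)>50)
zr=.02+G[2]
p=proj(c,[G[0],G[1],zr])[0]; yy,xx=np.mgrid[:420,:560]
m=(m&(np.hypot(xx-p[0],yy-p[1])<20)).astype(np.uint8); W=ray(c,contour(m),zr); print(circ(W[:,:2],.032,G[:2]),len(W))
cv2.imwrite('pics/lift.png',np.clip(1.6*cv2.resize(c['frame'][int(p[1])-50:int(p[1])+50,int(p[0])-50:int(p[0])+50,::-1],(500,500),interpolation=cv2.INTER_CUBIC),0,255))
# move plan
mk=np.array([.4805,.192]);u=np.array([np.cos(np.radians(16.3)),np.sin(np.radians(16.3))]); a=mk-.05*u
go((a[0],a[1],.16),16.3,.44)
E
```

```text
G [ 0.4257 -0.3945  0.1827]
(array([ 0.43083613, -0.39707874]), np.float64(0.0026491533793130476)) 125
t [ 0.98 57.9  -1.95] w [0.003 0.008 1.035] rows 11.588432360407193 6.902259085124579[ WARN:0@0.890] global loadsave.cpp:1063 imwrite_ Unsupported depth image for selected encoder is fallbacked to CV_8U.
```

View pics/lift.png

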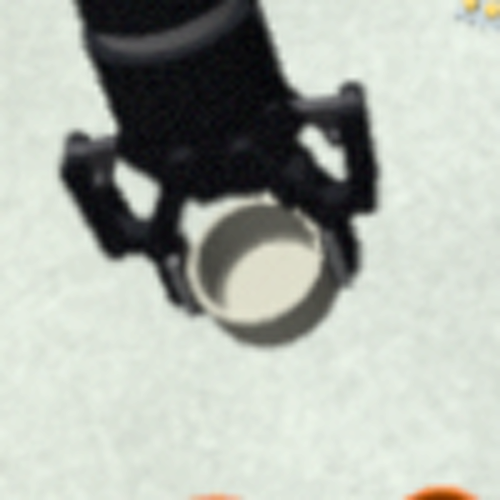

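The bowl is held level between the pads, rim centre at about (258,262) in the crop and gap 63.7 mm. Carrying it to a point in front of the mark.

Request:
{"method": "apply_moves", "body": {
  "motion": [
    {"tx": 0,"ty": 3,"tz": 0,"wx": 0,"wy": 0,"wz": 0.06,"gripper": 5.5},
    {"tx": 0,"ty": 7,"tz": 0,"wx": 0,"wy": 0,"wz": 0.14,"gripper": 5.5},
    {"tx": 0,"ty": 11,"tz": 0,"wx": 0,"wy": 0,"wz": 0.22,"gripper": 5.5},
    {"tx": 0,"ty": 15,"tz": 0,"wx": 0,"wy": 0,"wz": 0.3,"gripper": 5.5},
    {"tx": 0,"ty": 19,"tz": 0,"wx": 0,"wy": 0,"wz": 0.38,"gripper": 5.5},
    {"tx": 0,"ty": 23,"tz": 0,"wx": 0,"wy": 0,"wz": 0.46,"gripper": 5.5},
    {"tx": 0,"ty": 27,"tz": 0,"wx": 0,"wy": 0,"wz": 0.54,"gripper": 5.5},
    {"tx": 0,"ty": 31,"tz": 0,"wx": 0,"wy": 0,"wz": 0.62,"gripper": 5.5},
    {"tx": 0,"ty": 35,"tz": 0,"wx": 0,"wy": 0,"wz": 0.7,"gripper": 5.5},
    {"tx": 0,"ty": 39,"tz": 0,"wx": 0,"wy": 0,"wz": 0.78,"gripper": 5.5},
    {"tx": 0,"ty": 43,"tz": 0,"wx": 0,"wy": 0,"wz": 0.86,"gripper": 5.5},
    {"tx": 0,"ty": 47,"tz": 0,"wx": 0,"wy": 0,"wz": 0.93,"gripper": 5.5},
    {"tx": 0,"ty": 51,"tz": -1,"wx": 0,"wy": 0,"wz": 0.98,"gripper": 5.5},
    {"tx": 0,"ty": 54.5,"tz": -2,"wx": 0,"wy": 0,"wz": 1.03,"gripper": 5.5},
    {"tx": 0,"ty": 57,"tz": -2,"wx": 0,"wy": 0,"wz": 1.035,"gripper": 5.5},
    {"tx": 0,"ty": 57.9,"tz": -2,"wx": 0,"wy": 0,"wz": 1.035,"gripper": 5.5},
    {"tx": 0,"ty": 57.9,"tz": -2,"wx": 0,"wy": 0,"wz": 1.035,"gripper": 5.5}
  ]
}}

```text
time_s: 5.9
tool_pos: [0.4278, 0.1828, 0.1368]
tcp_rot: [[-0.868, -0.283, 0.407], [-0.256, 0.959, 0.12], [-0.424, -0.0, -0.906]]
wrist_force: [-0.1, 0.0, -1.6]
finger_gap: 0.0639
finger_force: 45.9
```

```bash
cat > rim.py <<'E'
from plan import *
from meas import *
s=robot.sense();R=np.array(s['tcp_rot']);G=s['tool_pos']-R[:,2]*.019; print('G',G.round(4),'z',R[:,2].round(3),'y',R[:,1].round(3),s['wrist_force'].round(1))
zr=.02+G[2]
for n in('scene','top'):
    c=cam(n)
    f=c['frame'].astype(int);m=((f[...,0]-f[...,2])>5)&(f.max(2)>60)
    p=proj(c,[G[0],G[1],zr])[0]; yy,xx=np.mgrid[:420,:560]
    m=(m&(np.hypot(xx-p[0],yy-p[1])<22)).astype(np.uint8)
    mm=comp(m,p)[0]; W=ray(c,contour(mm),zr);x,e=circ(W[:,:2],.032,G[:2]); print(n,p.round(),x.round(4),e,len(W),'ahead',(x-G[:2])@R[:2,2]/np.hypot(*R[:2,2]),'lat',(x-G[:2])@R[:2,1])
    a=cv2.resize(c['frame'][int(p[1])-40:int(p[1])+40,int(p[0])-40:int(p[0])+40,::-1],(400,400),interpolation=cv2.INTER_CUBIC)
    b=a if n=='scene' else np.hstack([b,a])
cv2.imwrite('pics/front.png',np.clip(1.6*b.astype(float),0,255).astype(np.uint8))
E
python3 rim.py
```

```text
G [0.4201 0.1805 0.154 ] z [ 0.407  0.12  -0.906] y [-0.283  0.959 -0.   ] [-0.1  0.  -1.6]
scene [295. 114.] [0.4182 0.1752] 0.0022335731516251456 59 ahead -0.003303516899217964 lat -0.004554675767011455
top [183. 236.] [0.4458 0.1761] 0.00623315400580287 105 ahead 0.023449603506562246 lat -0.011549177156624322
```

View pics/front.png

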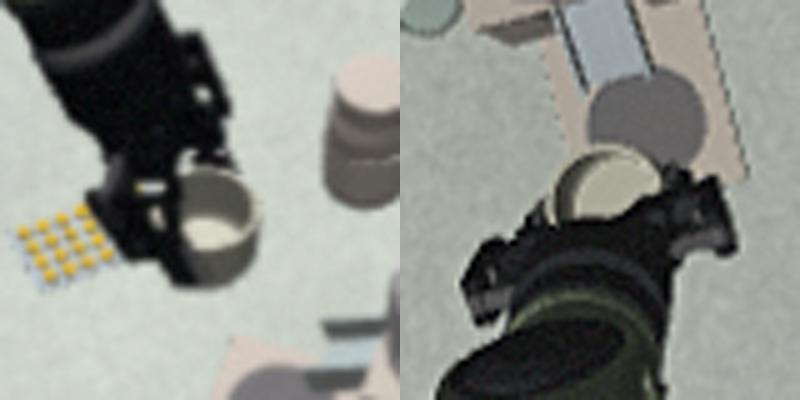

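The scene crop (left) shows the bowl level in the grip, rim at about (216,203). The top crop (right) shows the rim's front edge at y≈147, centred at x≈208, with the mark ahead at about (248,123).

```bash
python3 - <<'E'
from plan import *
from h import *
s=robot.sense();R=np.array(s['tcp_rot']);G=s['tool_pos']-R[:,2]*.019;zr=G[2]+.02
h=R[:2,2]/np.hypot(*R[:2,2]);l=R[:2,1]
c=cam('top');p=proj(c,[*G[:2],zr])[0].astype(int)
W=ray(c,[p-40+np.array(q)/5-.4 for q in((208,147),(152,185),(264,185))],zr)
print('rim edge fwd',W[0], 'centre',W[0,:2]-[.032,0], 'latmid',W[1:,:2].mean(0), (W[1:,:2].mean(0)-G[:2])@l,(W[0,:2]-[.032,0]-G[:2])@h,(W[0,:2]-[.032,0]-G[:2])@l)
c=cam('scene');p=proj(c,[*G[:2],zr])[0].astype(int)
W=ray(c,[p-40+np.array(q)/5-.4 for q in((216,203),(216,165),(262,203))],zr)
print((W[:,:2]-G[:2])@h,(W[:,:2]-G[:2])@l)
E
```

```text
rim edge fwd [0.45025178 0.17867904 0.17445699] centre [0.41825178 0.17867904] latmid [0.43028303 0.17807125] -0.0038469096015140538 -0.002341809310308226 0.00010879312291683409
[ 0.00532945 -0.0038857   0.03052568] [0.0027803  0.03061926 0.01148421]
```

```bash
python3 - <<'E'
from plan import *
mk=np.array([.4815,.192]);u=np.array([np.cos(np.radians(16.3)),np.sin(np.radians(16.3))])
for b,z in((.055,.034),(.025,.034),(0,.034),(0,.0285)): go((*(mk-b*u),z),16.3,.44)
E
```

```text
t [  0.77  -0.23 -12.09] w [ 0.    -0.     0.002] rows 2.423066866112337 0.01148748990096497
t [  3.65   0.61 -12.09] w [ 0.    -0.     0.002] rows 2.528416367564945 0.01148748990096497
t [  6.05   1.32 -12.09] w [ 0.    -0.     0.002] rows 2.7161712457432956 0.01148748990096497
t [  6.05   1.32 -12.64] w [ 0.    -0.     0.002] rows 2.8145324084156487 0.01148748990096497
```

Request:
{"method": "apply_moves", "body": {
  "motion": [
    {"tx": 0.8,"ty": -0.2,"tz": -3,"wx": 0,"wy": 0,"wz": 0,"gripper": 5.5},
    {"tx": 0.8,"ty": -0.2,"tz": -6,"wx": 0,"wy": 0,"wz": 0,"gripper": 5.5},
    {"tx": 0.8,"ty": -0.2,"tz": -9,"wx": 0,"wy": 0,"wz": 0,"gripper": 5.5},
    {"tx": 0.8,"ty": -0.2,"tz": -11,"wx": 0,"wy": 0,"wz": 0,"gripper": 5.5},
    {"tx": 0.8,"ty": -0.2,"tz": -12.1,"wx": 0,"wy": 0,"wz": 0,"gripper": 5.5},
    {"tx": 0.8,"ty": -0.2,"tz": -12.1,"wx": 0,"wy": 0,"wz": 0,"gripper": 5.5},
    {"tx": 2.2,"ty": 0.2,"tz": -12.1,"wx": 0,"wy": 0,"wz": 0,"gripper": 5.5},
    {"tx": 3.6,"ty": 0.6,"tz": -12.1,"wx": 0,"wy": 0,"wz": 0,"gripper": 5.5},
    {"tx": 3.6,"ty": 0.6,"tz": -12.1,"wx": 0,"wy": 0,"wz": 0,"gripper": 5.5}
  ]
}}

```text
time_s: 7.0
tool_pos: [0.4686, 0.1881, 0.0186]
tcp_rot: [[-0.867, -0.279, 0.414], [-0.252, 0.96, 0.12], [-0.431, -0.0, -0.902]]
wrist_force: [0.3, -0.1, -1.7]
finger_gap: 0.0639
finger_force: 45.7
```

```bash
python3 - <<'E'
from plan import *
mk=np.array([.4815,.192]);u=np.array([np.cos(np.radians(16.3)),np.sin(np.radians(16.3))])
for b,z in((0,.034),(0,.0285)): go((*(mk-b*u),z),16.3,.44)
E
```

```text
t [ 2.07  0.62 -0.18] w [-0.001  0.005  0.002] rows 0.43374707410450897 0.03715282194418669
t [ 2.07  0.62 -0.73] w [-0.001  0.005  0.002] rows 0.4562668429927886 0.03715282194418669
```

Request:
{"method": "apply_moves", "body": {
  "motion": [
    {"tx": 1,"ty": 0.3,"tz": 0,"wx": 0,"wy": 0,"wz": 0,"gripper": 5.5},
    {"tx": 1.9,"ty": 0.55,"tz": 0,"wx": 0,"wy": 0,"wz": 0,"gripper": 5.5},
    {"tx": 2.4,"ty": 0.7,"tz": 0,"wx": 0,"wy": 0,"wz": 0,"gripper": 5.5},
    {"tx": 2.4,"ty": 0.7,"tz": 0,"wx": 0,"wy": 0,"wz": 0,"gripper": 5.5},
    {"tx": 2.4,"ty": 0.7,"tz": -0.3,"wx": 0,"wy": 0,"wz": 0,"gripper": 5.5},
    {"tx": 2.4,"ty": 0.7,"tz": -0.5,"wx": 0,"wy": 0,"wz": 0,"gripper": 5.5},
    {"tx": 2.4,"ty": 0.7,"tz": -0.5,"wx": 0,"wy": 0,"wz": 0,"gripper": 5.5}
  ]
}}

```text
time_s: 7.7
tool_pos: [0.4895, 0.1955, 0.0141]
tcp_rot: [[-0.866, -0.281, 0.413], [-0.254, 0.96, 0.121], [-0.43, -0.001, -0.903]]
wrist_force: [-13.2, -5.6, 30.2]
finger_gap: 0.0637
finger_force: 48.7
```

```bash
python3 rim.py; python3 - <<'E'
from h import *
c=cam('top');d=cam('scene')
p=proj(c,[.4815,.192,.03])[0].astype(int);q=proj(d,[.4815,.192,.03])[0].astype(int)
a=[cv2.resize(k['frame'][r[1]-40:r[1]+40,r[0]-40:r[0]+40,::-1],(400,400),interpolation=cv2.INTER_CUBIC) for k,r in((d,q),(c,p))]
cv2.imwrite('pics/onmark.png',np.clip(np.hstack(a)*1.6,0,255).astype(np.uint8))
E
```

```text
G [0.4817 0.1932 0.0313] z [ 0.413  0.121 -0.903] y [-0.281  0.96  -0.001] [-13.2  -5.6  30.2]
scene [313. 147.] [0.5116 0.1585] 0.01097619769371307 140 ahead 0.01903326154472101 lat -0.041804673863663516
top [188. 217.] [0.5121 0.1829] 0.006178074782152432 83 ahead 0.026337748787639753 lat -0.018430892713089113
```

View pics/onmark.png

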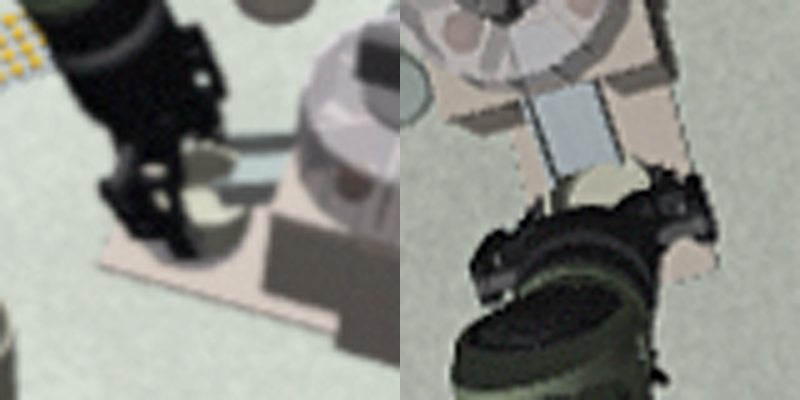

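The bowl is under the lip and centred on the mark (scene crop about (205,215), grey mark edge showing around it). The 30 N upward force shows it's seated. I'll ease off, open and back out.

Request:
{"method": "apply_moves", "body": {
  "motion": [
    {"tx": 0,"ty": 0,"tz": 0.2,"wx": 0,"wy": 0,"wz": 0,"gripper": 5.5},
    {"tx": 0,"ty": 0,"tz": 0.2,"wx": 0,"wy": 0,"wz": 0,"gripper": 7},
    {"tx": 0,"ty": 0,"tz": 0.2,"wx": 0,"wy": 0,"wz": 0,"gripper": 8.5},
    {"tx": 0,"ty": 0,"tz": 0.2,"wx": 0,"wy": 0,"wz": 0,"gripper": 8.5},
    {"tx": 0,"ty": 0,"tz": 0.2,"wx": 0,"wy": 0,"wz": 0,"gripper": 8.5},
    {"tx": -1,"ty": -0.3,"tz": 0.2,"wx": 0,"wy": 0,"wz": 0,"gripper": 8.5},
    {"tx": -3,"ty": -0.9,"tz": 0.2,"wx": 0,"wy": 0,"wz": 0,"gripper": 8.5},
    {"tx": -6,"ty": -1.75,"tz": 0.2,"wx": 0,"wy": 0,"wz": 0,"gripper": 8.5},
    {"tx": -9,"ty": -2.6,"tz": 1,"wx": 0,"wy": 0,"wz": 0,"gripper": 8.5},
    {"tx": -10,"ty": -2.9,"tz": 5,"wx": 0,"wy": 0,"wz": 0,"gripper": 8.5},
    {"tx": -11,"ty": -3.2,"tz": 10,"wx": 0,"wy": 0,"wz": 0,"gripper": 8.5},
    {"tx": -12,"ty": -3.5,"tz": 15,"wx": 0,"wy": 0,"wz": 0,"gripper": 8.5},
    {"tx": -14,"ty": -5,"tz": 20,"wx": 0,"wy": 0,"wz": 0,"gripper": 8.5},
    {"tx": -16,"ty": -7,"tz": 22,"wx": 0,"wy": 0,"wz": 0,"gripper": 8.5},
    {"tx": -16,"ty": -9,"tz": 24,"wx": 0,"wy": 0,"wz": 0,"gripper": 8.5},
    {"tx": -16,"ty": -11,"tz": 24,"wx": 0,"wy": 0,"wz": 0,"gripper": 8.5},
    {"tx": -16,"ty": -11,"tz": 24,"wx": 0,"wy": 0,"wz": 0,"gripper": 8.5}
  ]
}}

```text
time_s: 9.6
tool_pos: [0.3289, 0.0833, 0.2522]
tcp_rot: [[-0.869, -0.275, 0.411], [-0.249, 0.961, 0.117], [-0.428, -0.001, -0.904]]
wrist_force: [0.4, 0.5, -0.8]
finger_gap: 0.0849
finger_force: 0.0
```

```bash
python3 - <<'E'
from h import *
c=cam('top');d=cam('scene')
p=proj(c,[.53,.205,.03])[0].astype(int);q=proj(d,[.53,.205,.03])[0].astype(int)
a=[cv2.resize(k['frame'][r[1]-40:r[1]+40,r[0]-40:r[0]+40,::-1],(400,400),interpolation=cv2.INTER_CUBIC) for k,r in((d,q),(c,p))]
print(p,q)
cv2.imwrite('pics/placed.png',np.clip(np.hstack(a)*1.6,0,255).astype(np.uint8))
E
```

```text
[185 200] [327 155]
```

View pics/placed.png

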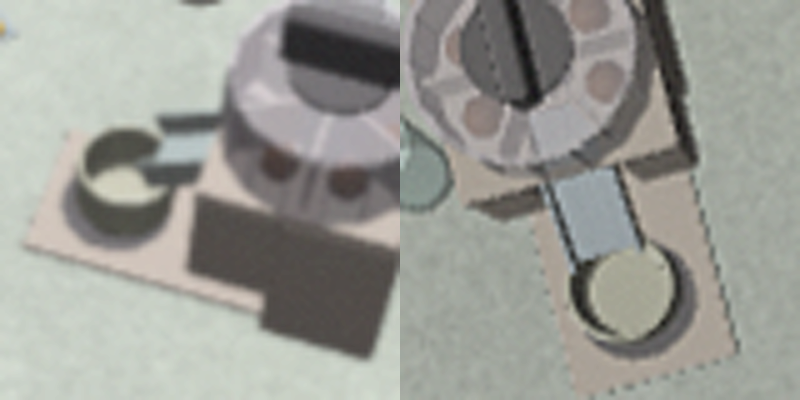

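The bowl stands upright on the mark under the lip (scene crop about (125,185), top crop about (630,290)), with the mark's rim showing evenly around it. Next is the knob.

```bash
python3 - <<'E'
from plan import *
for z in(.30,.217): go((.597,.2255,z),16.3,0)
print(robot.sense()['joint_positions'])
E
```

```text
t [26.87 14.05  2.99] w [-0.124  0.422  0.002] rows 6.093430521254929 2.9335070874046876
t [26.87 14.05 -5.31] w [-0.124  0.422  0.002] rows 6.156412577824181 2.9335070874046876
[-0.12355086 -0.4733002  -0.96424307  0.67209014  0.16960723 -0.37088445]
```

Request:
{"method": "apply_moves", "body": {
  "newtons": 40,
  "motion": [
    {"tx": 2,"ty": 1,"tz": 4,"wx": -0.03,"wy": 0.1,"wz": 0,"gripper": 8.5},
    {"tx": 6,"ty": 3,"tz": 4,"wx": -0.06,"wy": 0.2,"wz": 0,"gripper": 8.5},
    {"tx": 10,"ty": 5,"tz": 4,"wx": -0.09,"wy": 0.3,"wz": 0,"gripper": 8.5},
    {"tx": 14,"ty": 7.3,"tz": 4,"wx": -0.12,"wy": 0.42,"wz": 0,"gripper": 8.5},
    {"tx": 18,"ty": 9.4,"tz": 4,"wx": -0.124,"wy": 0.422,"wz": 0,"gripper": 8.5},
    {"tx": 22,"ty": 11.5,"tz": 4,"wx": -0.124,"wy": 0.422,"wz": 0,"gripper": 8.5},
    {"tx": 25,"ty": 13,"tz": 3,"wx": -0.124,"wy": 0.422,"wz": 0,"gripper": 8.5},
    {"tx": 26.9,"ty": 14,"tz": 3,"wx": -0.124,"wy": 0.422,"wz": 0,"gripper": 8.5},
    {"tx": 26.9,"ty": 14,"tz": 3,"wx": -0.124,"wy": 0.422,"wz": 0,"gripper": 8.5},
    {"tx": 26.9,"ty": 14,"tz": 3,"wx": -0.124,"wy": 0.422,"wz": 0,"gripper": 8.5}
  ]
}}

```text
time_s: 10.7
tool_pos: [0.5965, 0.2267, 0.2798]
tcp_rot: [[-0.959, -0.283, -0.003], [-0.283, 0.959, -0.001], [0.003, -0.001, -1.0]]
wrist_force: [-0.1, 0.4, 0.1]
finger_gap: 0.085
finger_force: 0.0
```

```bash
python3 - <<'E'
from plan import *
for z in(.30,.217): go((.597,.2255,z),16.3,0)
print(robot.sense()['joint_positions'])
E
```

```text
t [ 0.05 -0.12  0.12] w [ 0.001 -0.003 -0.003] rows 0.035112725122650526 0.026971126699882213
t [ 0.05 -0.12 -8.18] w [ 0.001 -0.003 -0.003] rows 1.6362826675861608 0.026971126699882213
[ 2.47879780e-01  4.75258279e-01  1.56670921e-01  1.25525156e+00
 -6.35867769e-04 -3.91942595e-02]
```

Request:
{"method": "apply_moves", "body": {
  "newtons": 40,
  "motion": [
    {"tx": 0,"ty": -0.1,"tz": -3,"wx": 0,"wy": 0,"wz": 0,"gripper": 8.5},
    {"tx": 0,"ty": -0.1,"tz": -5.5,"wx": 0,"wy": 0,"wz": 0,"gripper": 8.5},
    {"tx": 0,"ty": -0.1,"tz": -7.5,"wx": 0,"wy": 0,"wz": 0,"gripper": 6},
    {"tx": 0,"ty": -0.1,"tz": -8.1,"wx": 0,"wy": 0,"wz": 0,"gripper": 4},
    {"tx": 0,"ty": -0.1,"tz": -8.1,"wx": 0,"wy": 0,"wz": 0,"gripper": 2.5},
    {"tx": 0,"ty": -0.1,"tz": -8.1,"wx": 0,"wy": 0,"wz": 0,"gripper": 2.2},
    {"tx": 0,"ty": -0.1,"tz": -8.1,"wx": 0,"wy": 0,"wz": 0,"gripper": 1.9},
    {"tx": 0,"ty": -0.1,"tz": -8.1,"wx": 0,"wy": 0,"wz": 0,"gripper": 1.2},
    {"tx": 0,"ty": -0.1,"tz": -8.1,"wx": 0,"wy": 0,"wz": 0,"gripper": 1.2},
    {"tx": 0,"ty": -0.1,"tz": -8.1,"wx": 0,"wy": 0,"wz": 0,"gripper": 1.2},
    {"tx": 0,"ty": -0.1,"tz": -8.1,"wx": 0,"wy": 0,"wz": 0,"gripper": 1.2}
  ]
}}

```text
time_s: 11.8
tool_pos: [0.5982, 0.2256, 0.2026]
tcp_rot: [[-0.96, -0.282, 0.003], [-0.282, 0.96, 0.002], [-0.003, 0.002, -1.0]]
wrist_force: [-3.1, 5.1, 5.5]
finger_gap: 0.0151
finger_force: 42.4
```

```bash
python3 - <<'E'
from plan import *
s=robot.sense();print(s['wrist_force'],s['moment'],s['finger_gap'],s['finger_force'])
go((.597,.2255,.217),16.3,0)
E
```

```text
[-3.07437794  5.08409227  5.52091723] [ 0.72596047  0.45912806 -0.02953901] 0.01513182821974923 42.445029616355896
t [-0.12 -0.01 -0.46] w [-0.002  0.003 -0.001] rows 0.09616537388264032 0.02460843982005964
```

Request:
{"method": "apply_moves", "body": {
  "newtons": 50,
  "motion": [
    {"tx": 0,"ty": 0,"tz": 0,"wx": 0,"wy": 0,"wz": -0.1,"gripper": 1.2},
    {"tx": 0,"ty": 0,"tz": 0,"wx": 0,"wy": 0,"wz": -0.2,"gripper": 1.2},
    {"tx": 0,"ty": 0,"tz": 0,"wx": 0,"wy": 0,"wz": -0.3,"gripper": 1.2},
    {"tx": 0,"ty": 0,"tz": 0,"wx": 0,"wy": 0,"wz": -0.4,"gripper": 1.2},
    {"tx": 0,"ty": 0,"tz": 0,"wx": 0,"wy": 0,"wz": -0.5,"gripper": 1.2},
    {"tx": 0,"ty": 0,"tz": 0,"wx": 0,"wy": 0,"wz": -0.6,"gripper": 1.2},
    {"tx": 0,"ty": 0,"tz": 0,"wx": 0,"wy": 0,"wz": -0.7,"gripper": 1.2},
    {"tx": 0,"ty": 0,"tz": 0,"wx": 0,"wy": 0,"wz": -0.8,"gripper": 1.2},
    {"tx": 0,"ty": 0,"tz": 0,"wx": 0,"wy": 0,"wz": -0.9,"gripper": 1.2},
    {"tx": 0,"ty": 0,"tz": 0,"wx": 0,"wy": 0,"wz": -1,"gripper": 1.2},
    {"tx": 0,"ty": 0,"tz": 0,"wx": 0,"wy": 0,"wz": -1.047,"gripper": 1.2},
    {"tx": 0,"ty": 0,"tz": 0,"wx": 0,"wy": 0,"wz": -1.047,"gripper": 1.2},
    {"tx": 0,"ty": 0,"tz": 0,"wx": 0,"wy": 0,"wz": -1.047,"gripper": 1.2},
    {"tx": 0,"ty": 0,"tz": 0,"wx": 0,"wy": 0,"wz": -1.047,"gripper": 1.2},
    {"tx": 0,"ty": 0,"tz": 0,"wx": 0,"wy": 0,"wz": -1.047,"gripper": 1.2},
    {"tx": 0,"ty": 0,"tz": 0,"wx": 0,"wy": 0,"wz": -1.047,"gripper": 1.2},
    {"tx": 0,"ty": 0,"tz": 0,"wx": 0,"wy": 0,"wz": -1.047,"gripper": 1.2},
    {"tx": 0,"ty": 0,"tz": 0,"wx": 0,"wy": 0,"wz": -1.047,"gripper": 1.2},
    {"tx": 0,"ty": 0,"tz": 0,"wx": 0,"wy": 0,"wz": -1.047,"gripper": 1.2},
    {"tx": 0,"ty": 0,"tz": 0,"wx": 0,"wy": 0,"wz": -1.047,"gripper": 1.2}
  ]
}}

```text
time_s: 13.8
tool_pos: [0.5972, 0.2213, 0.2027]
tcp_rot: [[-0.722, 0.692, -0.0], [0.692, 0.722, -0.006], [-0.004, -0.005, -1.0]]
wrist_force: [-6.6, -8.5, 9.9]
finger_gap: 0.015
finger_force: 50.8
```

```bash
cat > nuts.py <<'E'
from meas import *
import sys
X=[float(v) for v in sys.argv[1:4]] if len(sys.argv)>3 else [.4815,.192,.02]
s=robot.sense();print(s['wrist_force'].round(1),s['joint_positions'].round(3),s['moment'].round(2),s['time_s'])
for n in('top','scene'):
    c=cam(n);f=c['frame'].astype(int);m=((f[...,0]-f[...,2]>12)&(f.max(2)<95))
    for k in(X,[.592,-.109,.03]):
        p=proj(c,k)[0].astype(int);w=m[p[1]-10:p[1]+11,p[0]-10:p[0]+11]; g=f[p[1]-10:p[1]+11,p[0]-10:p[0]+11]
        print(n,'brown px',((g[...,0]-g[...,2]>=12)&(g.max(2)<62)).sum())
E
python3 nuts.py
```

```text
[-6.6 -8.5  9.9] [ 0.242  0.508  0.013  1.078 -0.006  1.006] [-1.36  1.24  0.  ] 13.8
top brown px 36
top brown px 116
scene brown px 24
scene brown px 135
```

First click done and a nut has shown up in the bowl. Next two clicks.

Request:
{"method": "apply_moves", "body": {
  "newtons": 50,
  "motion": [
    {"tx": 0,"ty": 0,"tz": 0,"wx": 0,"wy": 0,"wz": -0.1,"gripper": 1.2},
    {"tx": 0,"ty": 0,"tz": 0,"wx": 0,"wy": 0,"wz": -0.2,"gripper": 1.2},
    {"tx": 0,"ty": 0,"tz": 0,"wx": 0,"wy": 0,"wz": -0.3,"gripper": 1.2},
    {"tx": 0,"ty": 0,"tz": 0,"wx": 0,"wy": 0,"wz": -0.4,"gripper": 1.2},
    {"tx": 0,"ty": 0,"tz": 0,"wx": 0,"wy": 0,"wz": -0.5,"gripper": 1.2},
    {"tx": 0,"ty": 0,"tz": 0,"wx": 0,"wy": 0,"wz": -0.6,"gripper": 1.2},
    {"tx": 0,"ty": 0,"tz": 0,"wx": 0,"wy": 0,"wz": -0.7,"gripper": 1.2},
    {"tx": 0,"ty": 0,"tz": 0,"wx": 0,"wy": 0,"wz": -0.8,"gripper": 1.2},
    {"tx": 0,"ty": 0,"tz": 0,"wx": 0,"wy": 0,"wz": -0.9,"gripper": 1.2},
    {"tx": 0,"ty": 0,"tz": 0,"wx": 0,"wy": 0,"wz": -1,"gripper": 1.2},
    {"tx": 0,"ty": 0,"tz": 0,"wx": 0,"wy": 0,"wz": -1.047,"gripper": 1.2},
    {"tx": 0,"ty": 0,"tz": 0,"wx": 0,"wy": 0,"wz": -1.047,"gripper": 1.2},
    {"tx": 0,"ty": 0,"tz": 0,"wx": 0,"wy": 0,"wz": -1.047,"gripper": 1.2},
    {"tx": 0,"ty": 0,"tz": 0,"wx": 0,"wy": 0,"wz": -1.047,"gripper": 1.2},
    {"tx": 0,"ty": 0,"tz": 0,"wx": 0,"wy": 0,"wz": -1.047,"gripper": 1.2},
    {"tx": 0,"ty": 0,"tz": 0,"wx": 0,"wy": 0,"wz": -1.047,"gripper": 1.2},
    {"tx": 0,"ty": 0,"tz": 0,"wx": 0,"wy": 0,"wz": -1.047,"gripper": 1.2},
    {"tx": 0,"ty": 0,"tz": 0,"wx": 0,"wy": 0,"wz": -1.047,"gripper": 1.2},
    {"tx": 0,"ty": 0,"tz": 0,"wx": 0,"wy": 0,"wz": -1.047,"gripper": 1.2},
    {"tx": 0,"ty": 0,"tz": 0,"wx": 0,"wy": 0,"wz": -1.047,"gripper": 1.2}
  ]
}}

```text
time_s: 15.9
tool_pos: [0.593, 0.2201, 0.2026]
tcp_rot: [[0.237, 0.971, -0.008], [0.971, -0.238, -0.009], [-0.01, -0.006, -1.0]]
wrist_force: [-19.4, -12.3, 17.6]
finger_gap: 0.015
finger_force: 52.0
```

```bash
python3 nuts.py
```

```text
[-19.4 -12.3  17.6] [ 0.242  0.507  0.011  1.085 -0.006  2.053] [-2.19  3.53  0.01] 15.9
top brown px 75
top brown px 113
scene brown px 14
scene brown px 135
```

Two nuts are in. The side force shows the grip centre is a few mm off the drum axis. Fitting the three TCP positions puts the axis at (0.594,0.224), so I'll follow that arc on the last click.

Request:
{"method": "apply_moves", "body": {
  "newtons": 50,
  "motion": [
    {"tx": -0.3,"ty": -0.3,"tz": 0,"wx": 0,"wy": 0,"wz": -0.1,"gripper": 1.2},
    {"tx": -0.5,"ty": -0.5,"tz": 0,"wx": 0,"wy": 0,"wz": -0.2,"gripper": 1.2},
    {"tx": -0.6,"ty": -0.5,"tz": 0,"wx": 0,"wy": 0,"wz": -0.3,"gripper": 1.2},
    {"tx": -0.6,"ty": -0.4,"tz": 0,"wx": 0,"wy": 0,"wz": -0.4,"gripper": 1.2},
    {"tx": -0.7,"ty": -0.4,"tz": 0,"wx": 0,"wy": 0,"wz": -0.5,"gripper": 1.2},
    {"tx": -0.7,"ty": -0.4,"tz": 0,"wx": 0,"wy": 0,"wz": -0.6,"gripper": 1.2},
    {"tx": -0.7,"ty": -0.3,"tz": 0,"wx": 0,"wy": 0,"wz": -0.7,"gripper": 1.2},
    {"tx": -0.8,"ty": -0.3,"tz": 0,"wx": 0,"wy": 0,"wz": -0.8,"gripper": 1.2},
    {"tx": -0.8,"ty": -0.3,"tz": 0,"wx": 0,"wy": 0,"wz": -0.9,"gripper": 1.2},
    {"tx": -0.8,"ty": -0.2,"tz": 0,"wx": 0,"wy": 0,"wz": -1,"gripper": 1.2},
    {"tx": -0.8,"ty": -0.2,"tz": 0,"wx": 0,"wy": 0,"wz": -1.04,"gripper": 1.2},
    {"tx": -0.8,"ty": -0.2,"tz": 0,"wx": 0,"wy": 0,"wz": -1.04,"gripper": 1.2},
    {"tx": -0.8,"ty": -0.2,"tz": 0,"wx": 0,"wy": 0,"wz": -1.04,"gripper": 1.2},
    {"tx": -0.8,"ty": -0.2,"tz": 0,"wx": 0,"wy": 0,"wz": -1.04,"gripper": 1.2},
    {"tx": -0.8,"ty": -0.2,"tz": 0,"wx": 0,"wy": 0,"wz": -1.04,"gripper": 1.2},
    {"tx": -0.8,"ty": -0.2,"tz": 0,"wx": 0,"wy": 0,"wz": -1.04,"gripper": 1.2},
    {"tx": -0.8,"ty": -0.2,"tz": 0,"wx": 0,"wy": 0,"wz": -1.04,"gripper": 1.2},
    {"tx": -0.8,"ty": -0.2,"tz": 0,"wx": 0,"wy": 0,"wz": -1.04,"gripper": 1.2},
    {"tx": -0.8,"ty": -0.2,"tz": 0,"wx": 0,"wy": 0,"wz": -1.04,"gripper": 1.2},
    {"tx": -0.8,"ty": -0.2,"tz": 0,"wx": 0,"wy": 0,"wz": -1.04,"gripper": 1.2}
  ]
}}

```text
time_s: 18.0
tool_pos: [0.5896, 0.223, 0.2027]
tcp_rot: [[0.957, 0.289, 0.0], [0.289, -0.957, 0.002], [0.001, -0.002, -1.0]]
wrist_force: [-4.7, 2.3, 8.0]
finger_gap: 0.015
finger_force: 50.6
```

```bash
python3 nuts.py
```

```text
[-4.7  2.3  8. ] [ 2.440e-01  4.930e-01 -1.100e-02  1.066e+00  2.000e-03  3.092e+00] [0.41 1.06 0.02] 18.0
top brown px 110
top brown px 116
scene brown px 57
scene brown px 135
```

Three nuts are in the bowl (110 brown px, against 116 in a filled bowl). Releasing the knob, then rising, backing off and unwinding the wrist.

Request:
{"method": "apply_moves", "body": {
  "motion": [
    {"tx": 0,"ty": 0,"tz": 0,"wx": 0,"wy": 0,"wz": 0,"gripper": 3},
    {"tx": 0,"ty": 0,"tz": 0,"wx": 0,"wy": 0,"wz": 0,"gripper": 5},
    {"tx": 0,"ty": 0,"tz": 0,"wx": 0,"wy": 0,"wz": 0,"gripper": 5},
    {"tx": 0,"ty": 0,"tz": 0,"wx": 0,"wy": 0,"wz": 0,"gripper": 5},
    {"tx": 0,"ty": 0,"tz": 2,"wx": 0,"wy": 0,"wz": 0,"gripper": 5},
    {"tx": 0,"ty": 0,"tz": 5,"wx": 0,"wy": 0,"wz": 0,"gripper": 8.5},
    {"tx": 0,"ty": 0,"tz": 8,"wx": 0,"wy": 0,"wz": 0.1,"gripper": 8.5},
    {"tx": -3,"ty": -1.5,"tz": 8,"wx": 0,"wy": 0,"wz": 0.25,"gripper": 8.5},
    {"tx": -7,"ty": -4,"tz": 8,"wx": 0,"wy": 0,"wz": 0.4,"gripper": 8.5},
    {"tx": -11,"ty": -6,"tz": 8,"wx": 0,"wy": 0,"wz": 0.55,"gripper": 8.5},
    {"tx": -15,"ty": -8,"tz": 8,"wx": 0,"wy": 0,"wz": 0.7,"gripper": 8.5},
    {"tx": -18,"ty": -10,"tz": 7,"wx": 0,"wy": 0,"wz": 0.85,"gripper": 8.5},
    {"tx": -20,"ty": -12,"tz": 6,"wx": 0,"wy": 0,"wz": 1,"gripper": 8.5},
    {"tx": -21,"ty": -12,"tz": 5,"wx": 0,"wy": 0,"wz": 1.15,"gripper": 8.5},
    {"tx": -21,"ty": -12,"tz": 5,"wx": 0,"wy": 0,"wz": 1.3,"gripper": 8.5},
    {"tx": -21,"ty": -12,"tz": 5,"wx": 0,"wy": 0,"wz": 1.45,"gripper": 8.5},
    {"tx": -21,"ty": -12,"tz": 5,"wx": 0,"wy": 0,"wz": 1.6,"gripper": 8.5},
    {"tx": -21,"ty": -12,"tz": 5,"wx": 0,"wy": 0,"wz": 1.75,"gripper": 8.5},
    {"tx": -21,"ty": -12,"tz": 5,"wx": 0,"wy": 0,"wz": 1.75,"gripper": 8.5}
  ]
}}

```text
time_s: 20.0
tool_pos: [0.3799, 0.1021, 0.2509]
tcp_rot: [[-0.454, 0.891, 0.0], [0.891, 0.454, -0.001], [-0.001, -0.0, -1.0]]
wrist_force: [-0.6, 0.5, -0.5]
finger_gap: 0.085
finger_force: 0.0
```

```bash
python3 nuts.py; python3 - <<'E'
from plan import *
from meas import *
s=robot.sense(); print(s['tool_pos'])
go((.385,.165,.20),16.3,.44)
# bowl rim and knob bar direction
c=cam('top');f=cv2.GaussianBlur(c['frame'],(3,3),0).astype(int);mx=f.max(2)
p=proj(c,[.595,.2245,.226])[0];yy,xx=np.mgrid[:420,:560]
m=((mx<48)&(np.hypot(xx-p[0],yy-p[1])<18)).astype(np.uint8);(x0,y0),(w,h),a=cv2.minAreaRect(contour(m));bx=ray(c,cv2.boxPoints(((x0,y0),(w,h),a)),.226);print('bar',bx.round(4).tolist())
for n in('top','scene'):
    c=cam(n);f=c['frame'].astype(int)
    p=proj(c,[.4815,.192,.049])[0];m=((f[...,0]-f[...,2]>5)&(f[...,0]-f[...,1]<4)|((f.max(2)<62)&(f[...,0]-f[...,2]>9)))&(np.hypot(xx-p[0],yy-p[1])<16)
    mm=comp(m.astype(np.uint8),p)[0];W=ray(c,contour(mm),.049);print(n,circ(W[:,:2],.032,(.48,.192)),len(W))
    a=cv2.resize(c['frame'][int(p[1])-40:int(p[1])+40,int(p[0])-40:int(p[0])+40,::-1],(400,400),interpolation=cv2.INTER_CUBIC)
    b=a if n=='top' else np.hstack([b,a])
cv2.imwrite('pics/three.png',np.clip(1.6*b.astype(float),0,255).astype(np.uint8))
E
```

```text
[-0.6  0.5 -0.5] [ 7.500e-02  1.700e-02 -5.210e-01  1.033e+00 -1.000e-03  1.175e+00] [ 0.06  0.   -0.02] 20.0
top brown px 6
top brown px 120
scene brown px 57
scene brown px 132
[0.3799373  0.10213659 0.25090293]
t [ 1.28  6.51 -6.81] w [-0.189 -0.437  1.363] rows 1.9019825461247013 9.6312403970701
bar [[0.6237, 0.2265, 0.226], [0.6257, 0.2144, 0.226], [0.5576, 0.2008, 0.226], [0.5555, 0.2127, 0.226]]
top (array([0.48008322, 0.19484909]), np.float64(0.001624743677360636)) 28
scene (array([0.48250832, 0.19311044]), np.float64(0.0050688111776549735)) 89
```

View pics/three.png

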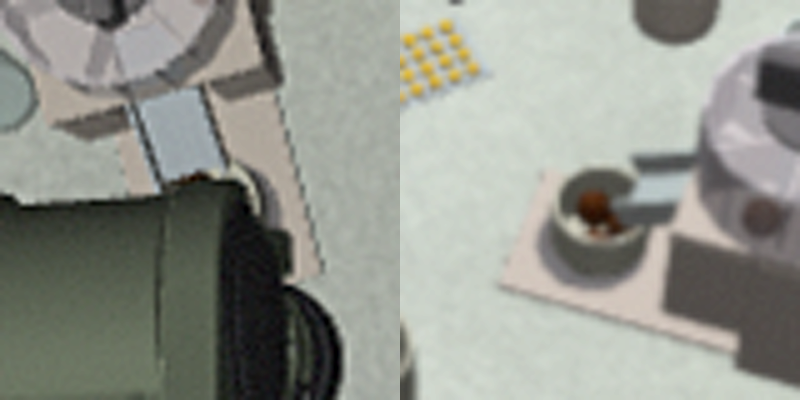

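The scene crop shows the bowl still upright on the mark at about (598,225), with brown nuts inside. The arm hides it in the top crop. Going back in low from the front to regrasp.

Request:
{"method": "apply_moves", "body": {
  "motion": [
    {"tx": 0.2,"ty": 1,"tz": -0.5,"wx": -0.02,"wy": -0.045,"wz": 0.14,"gripper": 8.5},
    {"tx": 0.4,"ty": 2,"tz": -1,"wx": -0.04,"wy": -0.09,"wz": 0.28,"gripper": 8.5},
    {"tx": 0.6,"ty": 3,"tz": -2,"wx": -0.06,"wy": -0.135,"wz": 0.42,"gripper": 8.5},
    {"tx": 0.8,"ty": 4,"tz": -3,"wx": -0.08,"wy": -0.18,"wz": 0.56,"gripper": 8.5},
    {"tx": 1,"ty": 5,"tz": -4,"wx": -0.1,"wy": -0.22,"wz": 0.7,"gripper": 8.5},
    {"tx": 1.2,"ty": 6,"tz": -5,"wx": -0.12,"wy": -0.27,"wz": 0.84,"gripper": 8.5},
    {"tx": 1.3,"ty": 6.5,"tz": -6,"wx": -0.14,"wy": -0.32,"wz": 0.98,"gripper": 8.5},
    {"tx": 1.3,"ty": 6.5,"tz": -6.8,"wx": -0.16,"wy": -0.36,"wz": 1.12,"gripper": 8.5},
    {"tx": 1.3,"ty": 6.5,"tz": -6.8,"wx": -0.175,"wy": -0.4,"wz": 1.25,"gripper": 8.5},
    {"tx": 1.3,"ty": 6.5,"tz": -6.8,"wx": -0.189,"wy": -0.437,"wz": 1.363,"gripper": 8.5},
    {"tx": 1.3,"ty": 6.5,"tz": -6.8,"wx": -0.189,"wy": -0.437,"wz": 1.363,"gripper": 8.5},
    {"tx": 1.3,"ty": 6.5,"tz": -6.8,"wx": -0.189,"wy": -0.437,"wz": 1.363,"gripper": 8.5}
  ]
}}

```text
time_s: 21.45
tool_pos: [0.393, 0.167, 0.1831]
tcp_rot: [[-0.869, -0.28, 0.409], [-0.254, 0.96, 0.119], [-0.426, -0.001, -0.905]]
wrist_force: [0.1, -0.6, 0.5]
finger_gap: 0.085
finger_force: 0.0
```

```bash
python3 - <<'E'
from plan import *
mk=np.array([.4817,.193]);u=np.array([np.cos(np.radians(16.3)),np.sin(np.radians(16.3))])
for b,z in((.10,.06),(.085,.032),(.04,.032),(0,.032)): go((*(mk-b*u),z),16.3,.44)
E
```

```text
t [  0.04   0.02 -14.03] w [ 0.001 -0.     0.001] rows 2.8061214930881566 0.0069576424371682365
t [  1.48   0.44 -16.83] w [ 0.001 -0.     0.001] rows 3.380312475181827 0.0069576424371682365
t [  5.8    1.7  -16.83] w [ 0.001 -0.     0.001] rows 3.5768399456568054 0.0069576424371682365
t [  9.64   2.83 -16.83] w [ 0.001 -0.     0.001] rows 3.92034902793426 0.0069576424371682365
```

Request:
{"method": "apply_moves", "body": {
  "newtons": 40,
  "motion": [
    {"tx": 0,"ty": 0,"tz": -4,"wx": 0,"wy": 0,"wz": 0,"gripper": 8.5},
    {"tx": 0,"ty": 0,"tz": -8,"wx": 0,"wy": 0,"wz": 0,"gripper": 8.5},
    {"tx": 0,"ty": 0,"tz": -12,"wx": 0,"wy": 0,"wz": 0,"gripper": 8.5},
    {"tx": 0.5,"ty": 0.15,"tz": -15,"wx": 0,"wy": 0,"wz": 0,"gripper": 8.5},
    {"tx": 1.5,"ty": 0.4,"tz": -16.8,"wx": 0,"wy": 0,"wz": 0,"gripper": 8.5},
    {"tx": 1.5,"ty": 0.4,"tz": -16.8,"wx": 0,"wy": 0,"wz": 0,"gripper": 8.5},
    {"tx": 3.5,"ty": 1,"tz": -16.8,"wx": 0,"wy": 0,"wz": 0,"gripper": 8.5},
    {"tx": 5.8,"ty": 1.7,"tz": -16.8,"wx": 0,"wy": 0,"wz": 0,"gripper": 8.5},
    {"tx": 7.8,"ty": 2.3,"tz": -16.8,"wx": 0,"wy": 0,"wz": 0,"gripper": 8.5},
    {"tx": 9.2,"ty": 2.7,"tz": -16.8,"wx": 0,"wy": 0,"wz": 0,"gripper": 8.5},
    {"tx": 9.6,"ty": 2.8,"tz": -16.8,"wx": 0,"wy": 0,"wz": 0,"gripper": 8.5},
    {"tx": 9.6,"ty": 2.8,"tz": -16.8,"wx": 0,"wy": 0,"wz": 0,"gripper": 8.5},
    {"tx": 9.6,"ty": 2.8,"tz": -16.8,"wx": 0,"wy": 0,"wz": 0,"gripper": 7},
    {"tx": 9.6,"ty": 2.8,"tz": -16.8,"wx": 0,"wy": 0,"wz": 0,"gripper": 5.5},
    {"tx": 9.6,"ty": 2.8,"tz": -16.8,"wx": 0,"wy": 0,"wz": 0,"gripper": 5.5},
    {"tx": 9.6,"ty": 2.8,"tz": -16.8,"wx": 0,"wy": 0,"wz": 0,"gripper": 5.5},
    {"tx": 9.6,"ty": 2.8,"tz": -16.8,"wx": 0,"wy": 0,"wz": 0,"gripper": 5.5},
    {"tx": 9.6,"ty": 2.8,"tz": -16.8,"wx": 0,"wy": 0,"wz": 0,"gripper": 5.5}
  ]
}}

```text
time_s: 23.25
tool_pos: [0.4876, 0.1949, 0.0152]
tcp_rot: [[-0.868, -0.283, 0.408], [-0.257, 0.959, 0.119], [-0.425, -0.001, -0.905]]
wrist_force: [-5.7, -1.6, 9.7]
finger_gap: 0.0634
finger_force: 40.9
```

```bash
python3 - <<'E'
from plan import *
s=robot.sense();R=np.array(s['tcp_rot']);print((s['tool_pos']-R[:,2]*.019).round(4),s['wrist_force'].round(1),s['finger_gap'])
E
```

```text
[0.4798 0.1927 0.0324] [-5.7 -1.6  9.7] 0.06341442516356571
```

Request:
{"method": "apply_moves", "body": {
  "motion": [
    {"tx": 0,"ty": 0,"tz": 0.2,"wx": 0,"wy": 0,"wz": 0,"gripper": 5.5},
    {"tx": 0,"ty": 0,"tz": 0.4,"wx": 0,"wy": 0,"wz": 0,"gripper": 5.5},
    {"tx": 0,"ty": 0,"tz": 0.4,"wx": 0,"wy": 0,"wz": 0,"gripper": 5.5},
    {"tx": -0.5,"ty": -0.15,"tz": 0.4,"wx": 0,"wy": 0,"wz": 0,"gripper": 5.5},
    {"tx": -1.5,"ty": -0.45,"tz": 0.4,"wx": 0,"wy": 0,"wz": 0,"gripper": 5.5},
    {"tx": -3,"ty": -0.9,"tz": 0.4,"wx": 0,"wy": 0,"wz": 0,"gripper": 5.5},
    {"tx": -4.5,"ty": -1.3,"tz": 0.5,"wx": 0,"wy": 0,"wz": 0,"gripper": 5.5},
    {"tx": -5.8,"ty": -1.7,"tz": 1,"wx": 0,"wy": 0,"wz": 0,"gripper": 5.5},
    {"tx": -6.5,"ty": -1.9,"tz": 2.5,"wx": 0,"wy": 0,"wz": 0,"gripper": 5.5},
    {"tx": -7,"ty": -2,"tz": 4.5,"wx": 0,"wy": 0,"wz": 0,"gripper": 5.5},
    {"tx": -7,"ty": -2,"tz": 7,"wx": 0,"wy": 0,"wz": 0,"gripper": 5.5},
    {"tx": -7,"ty": -2,"tz": 9.5,"wx": 0,"wy": 0,"wz": 0,"gripper": 5.5},
    {"tx": -7,"ty": -2,"tz": 12,"wx": 0,"wy": 0,"wz": 0,"gripper": 5.5},
    {"tx": -7,"ty": -2,"tz": 14,"wx": 0,"wy": 0,"wz": 0,"gripper": 5.5},
    {"tx": -7,"ty": -2,"tz": 15,"wx": 0,"wy": 0,"wz": 0,"gripper": 5.5},
    {"tx": -7,"ty": -2,"tz": 15,"wx": 0,"wy": 0,"wz": 0,"gripper": 5.5}
  ]
}}

```text
time_s: 24.85
tool_pos: [0.4193, 0.1753, 0.1666]
tcp_rot: [[-0.866, -0.283, 0.412], [-0.257, 0.959, 0.12], [-0.429, -0.002, -0.903]]
wrist_force: [-0.1, -0.9, -3.2]
finger_gap: 0.0633
finger_force: 44.7
```

```bash
python3 - <<'E'
from plan import *
s=robot.sense();R=np.array(s['tcp_rot']);G=(s['tool_pos']-R[:,2]*.019);print(G.round(4),s['wrist_force'].round(1),s['finger_gap'])
# bowl is 1.7 mm ahead of G along heading
h=np.radians(-60);b=np.array([.6075,-.199]);g=b-.0017*np.array([np.cos(h),np.sin(h)])
go((.50,-.08,.19),-25,.44); go((*g,.16),-60,.44); go((*g,.05),-60,.44); 
E
python3 nuts.py .412 .172 .17
```

```text
[0.4115 0.173  0.1838] [-0.1 -0.9 -3.2] 0.0633236639818906
t [  8.8  -25.87   0.62] w [ 0.002  0.003 -0.724] rows 5.467262316317514 4.826331565735931
t [ 19.14 -37.98  -2.38] w [ 0.003  0.003 -1.334] rows 8.52002084132708 8.900804763567663
t [ 19.14 -37.98 -13.38] w [ 0.003  0.003 -1.334] rows 8.917636583782256 8.900804763567663
[-0.1 -0.9 -3.2] [ 0.213 -0.07  -0.969  0.23   0.03  -0.068] [-0.2   0.52 -0.02] 24.85
top brown px 77
top brown px 122
scene brown px 74
scene brown px 133
```

Request:
{"method": "apply_moves", "body": {
  "motion": [
    {"tx": 0.3,"ty": -0.5,"tz": 0,"wx": 0,"wy": 0,"wz": -0.02,"gripper": 5.5},
    {"tx": 0.8,"ty": -1.5,"tz": 0,"wx": 0,"wy": 0,"wz": -0.05,"gripper": 5.5},
    {"tx": 1.6,"ty": -3.2,"tz": 0,"wx": 0,"wy": 0,"wz": -0.11,"gripper": 5.5},
    {"tx": 2.6,"ty": -5.2,"tz": 0,"wx": 0,"wy": 0,"wz": -0.18,"gripper": 5.5},
    {"tx": 3.8,"ty": -7.5,"tz": 0,"wx": 0,"wy": 0,"wz": -0.26,"gripper": 5.5},
    {"tx": 5,"ty": -10,"tz": 0,"wx": 0,"wy": 0,"wz": -0.35,"gripper": 5.5},
    {"tx": 6.3,"ty": -12.5,"tz": 0,"wx": 0,"wy": 0,"wz": -0.44,"gripper": 5.5},
    {"tx": 7.6,"ty": -15,"tz": 0,"wx": 0,"wy": 0,"wz": -0.53,"gripper": 5.5},
    {"tx": 8.8,"ty": -17.5,"tz": 0,"wx": 0,"wy": 0,"wz": -0.62,"gripper": 5.5},
    {"tx": 10.1,"ty": -20,"tz": 0,"wx": 0,"wy": 0,"wz": -0.71,"gripper": 5.5},
    {"tx": 11.4,"ty": -22.5,"tz": 0,"wx": 0,"wy": 0,"wz": -0.8,"gripper": 5.5},
    {"tx": 12.6,"ty": -25,"tz": 0,"wx": 0,"wy": 0,"wz": -0.89,"gripper": 5.5},
    {"tx": 13.8,"ty": -27.5,"tz": 0,"wx": 0,"wy": 0,"wz": -0.98,"gripper": 5.5},
    {"tx": 15,"ty": -30,"tz": 0,"wx": 0,"wy": 0,"wz": -1.07,"gripper": 5.5},
    {"tx": 16.2,"ty": -32.3,"tz": 0,"wx": 0,"wy": 0,"wz": -1.15,"gripper": 5.5},
    {"tx": 17.3,"ty": -34.4,"tz": 0,"wx": 0,"wy": 0,"wz": -1.22,"gripper": 5.5},
    {"tx": 18.2,"ty": -36.2,"tz": -0.5,"wx": 0,"wy": 0,"wz": -1.28,"gripper": 5.5},
    {"tx": 18.8,"ty": -37.4,"tz": -1,"wx": 0,"wy": 0,"wz": -1.32,"gripper": 5.5},
    {"tx": 19.1,"ty": -38,"tz": -1.5,"wx": 0,"wy": 0,"wz": -1.334,"gripper": 5.5},
    {"tx": 19.1,"ty": -38,"tz": -1.5,"wx": 0,"wy": 0,"wz": -1.334,"gripper": 5.5}
  ]
}}

```text
time_s: 26.95
tool_pos: [0.6091, -0.2051, 0.148]
tcp_rot: [[-0.454, 0.866, 0.209], [0.784, 0.5, -0.369], [-0.424, -0.003, -0.906]]
wrist_force: [-0.5, -0.3, -2.6]
finger_gap: 0.0635
finger_force: 44.7
```

```bash
python3 - <<'E'
from plan import *
from meas import *
s=robot.sense();R=np.array(s['tcp_rot']);G=(s['tool_pos']-R[:,2]*.019);print(G.round(4),R[:,2].round(3),s['wrist_force'].round(1),s['finger_gap'])
h=np.radians(-60);b=np.array([.6075,-.199]);g=b-.0017*np.array([np.cos(h),np.sin(h)])
for z in(.07,.041,.038): go((*g,z),-60,.44)
E
python3 nuts.py .607 -.199 .16
```

```text
[ 0.6051 -0.1981  0.1652] [ 0.209 -0.369 -0.906] [-0.5 -0.3 -2.6] 0.06353979968299026
t [ 0.16  0.06 -9.52] w [-0.    -0.004  0.   ] rows 1.9038474749148917 0.026470967486461317
t [  0.16   0.06 -12.42] w [-0.    -0.004  0.   ] rows 2.483773973200038 0.026470967486461317
t [  0.16   0.06 -12.72] w [-0.    -0.004  0.   ] rows 2.5437682824899177 0.026470967486461317
[-0.5 -0.3 -2.6] [-0.303  0.378 -0.45   0.414 -0.294  0.695] [0.53 0.31 0.02] 26.95
top brown px 57
top brown px 0
scene brown px 132
scene brown px 31
```

Request:
{"method": "apply_moves", "body": {
  "motion": [
    {"tx": 0.1,"ty": 0,"tz": -2,"wx": 0,"wy": 0,"wz": 0,"gripper": 5.5},
    {"tx": 0.1,"ty": 0,"tz": -4,"wx": 0,"wy": 0,"wz": 0,"gripper": 5.5},
    {"tx": 0.1,"ty": 0,"tz": -6,"wx": 0,"wy": 0,"wz": 0,"gripper": 5.5},
    {"tx": 0.1,"ty": 0,"tz": -8,"wx": 0,"wy": 0,"wz": 0,"gripper": 5.5},
    {"tx": 0.1,"ty": 0,"tz": -10,"wx": 0,"wy": 0,"wz": 0,"gripper": 5.5},
    {"tx": 0.1,"ty": 0,"tz": -11.5,"wx": 0,"wy": 0,"wz": 0,"gripper": 5.5},
    {"tx": 0.1,"ty": 0,"tz": -12,"wx": 0,"wy": 0,"wz": 0,"gripper": 5.5},
    {"tx": 0.1,"ty": 0,"tz": -12,"wx": 0,"wy": 0,"wz": 0,"gripper": 5.5}
  ]
}}

```text
time_s: 27.85
tool_pos: [0.6102, -0.2041, 0.0295]
tcp_rot: [[-0.454, 0.865, 0.211], [0.783, 0.501, -0.369], [-0.425, -0.002, -0.905]]
wrist_force: [-0.2, -0.3, -2.6]
finger_gap: 0.064
finger_force: 44.7
```

```bash
cat > fin.py <<'E'
from plan import *
from meas import *
s=robot.sense();R=np.array(s['tcp_rot']);G=(s['tool_pos']-R[:,2]*.019);print(G.round(4),s['wrist_force'].round(1),s['finger_gap'],s['time_s'])
yy,xx=np.mgrid[:420,:560]
for n in('top','scene'):
    c=cam(n);f=c['frame'].astype(int);wh=((f.max(2)-f.min(2)<22)&(f.max(2)>68)).astype(np.uint8)
    for k,X in dict(M=(.6075,-.199),L=(.5925,-.109),R=(.622,-.289)).items():
        p=proj(c,X+(.056,))[0];m=(wh&(np.hypot(xx-p[0],yy-p[1])<15)).astype(np.uint8)
        cs=np.vstack([q.reshape(-1,2) for q in cv2.findContours(m,0,1)[0]]) if m.any() else None
        if cs is None: continue
        h=cv2.convexHull(cs).reshape(-1,2);W=ray(c,h,.056);x,e=circ(W[:,:2],.032,X);print(n,k,x.round(4),round(e,4),len(W),m.sum())
E
python3 fin.py
```

```text
[ 0.6062 -0.1971  0.0467] [-0.2 -0.3 -2.6] 0.06401565992388086 27.85
top M [ 0.6067 -0.1976] 0.0007 12 117
top L [ 0.5956 -0.099 ] 0.0014 5 9
top R [ 0.6201 -0.2868] 0.0012 18 259
scene M [ 0.6057 -0.1969] 0.0003 15 196
scene L [ 0.5914 -0.097 ] 0.0023 10 122
scene R [ 0.6224 -0.2905] 0.0006 17 268
```

Request:
{"method": "apply_moves", "body": {
  "motion": [
    {"tx": 0.1,"ty": -0.15,"tz": -0.3,"wx": 0,"wy": 0,"wz": 0,"gripper": 5.5},
    {"tx": 0.1,"ty": -0.15,"tz": -0.5,"wx": 0,"wy": 0,"wz": 0,"gripper": 5.5},
    {"tx": 0.1,"ty": -0.15,"tz": -0.6,"wx": 0,"wy": 0,"wz": 0,"gripper": 5.5},
    {"tx": 0.1,"ty": -0.15,"tz": -0.6,"wx": 0,"wy": 0,"wz": 0,"gripper": 5.5}
  ]
}}

```text
time_s: 28.35
tool_pos: [0.6118, -0.2063, 0.0238]
tcp_rot: [[-0.453, 0.866, 0.212], [0.783, 0.5, -0.369], [-0.426, -0.002, -0.905]]
wrist_force: [0.2, 0.7, -2.3]
finger_gap: 0.0636
finger_force: 44.7
```

```bash
python3 fin.py
```

```text
[ 0.6078 -0.1993  0.041 ] [ 0.2  0.7 -2.3] 0.06360617969202258 28.35
top M [ 0.6077 -0.1995] 0.0004 10 121
top L [ 0.5956 -0.1027] 0.0065 3 10
top R [ 0.6201 -0.2868] 0.0012 18 258
scene M [ 0.6081 -0.2012] 0.0004 16 203
scene L [ 0.5905 -0.0966] 0.0008 9 115
scene R [ 0.6224 -0.2905] 0.0006 17 266
```

Request:
{"method": "apply_moves", "body": {
  "motion": [
    {"tx": 0,"ty": 0.05,"tz": -0.1,"wx": 0,"wy": 0,"wz": 0,"gripper": 5.5},
    {"tx": 0,"ty": 0.05,"tz": -0.2,"wx": 0,"wy": 0,"wz": 0,"gripper": 5.5},
    {"tx": 0,"ty": 0.05,"tz": -0.2,"wx": 0,"wy": 0,"wz": 0,"gripper": 5.5}
  ]
}}

```text
time_s: 28.75
tool_pos: [0.6121, -0.2058, 0.0223]
tcp_rot: [[-0.453, 0.866, 0.212], [0.783, 0.5, -0.37], [-0.426, -0.001, -0.904]]
wrist_force: [-0.9, 1.5, 2.7]
finger_gap: 0.0635
finger_force: 45.2
```

Request:
{"method": "apply_moves", "body": {
  "motion": [
    {"tx": 0,"ty": 0,"tz": -0.1,"wx": 0,"wy": 0,"wz": 0,"gripper": 5.5},
    {"tx": 0,"ty": 0,"tz": -0.1,"wx": 0,"wy": 0,"wz": 0,"gripper": 6.8},
    {"tx": 0,"ty": 0,"tz": -0.1,"wx": 0,"wy": 0,"wz": 0,"gripper": 7.6},
    {"tx": 0,"ty": 0,"tz": -0.1,"wx": 0,"wy": 0,"wz": 0,"gripper": 8},
    {"tx": 0,"ty": 0,"tz": -0.1,"wx": 0,"wy": 0,"wz": 0,"gripper": 8},
    {"tx": 0,"ty": 0,"tz": 0.5,"wx": 0,"wy": 0,"wz": 0,"gripper": 8},
    {"tx": 0,"ty": 0,"tz": 2,"wx": 0,"wy": 0,"wz": 0,"gripper": 8},
    {"tx": 0,"ty": 0,"tz": 5,"wx": 0,"wy": 0,"wz": 0,"gripper": 8},
    {"tx": 0,"ty": 0,"tz": 9,"wx": 0,"wy": 0,"wz": 0,"gripper": 8},
    {"tx": 0,"ty": 0,"tz": 14,"wx": 0,"wy": 0,"wz": 0,"gripper": 8},
    {"tx": -4,"ty": 1,"tz": 18,"wx": 0,"wy": 0,"wz": 0,"gripper": 8},
    {"tx": -8,"ty": 2,"tz": 20,"wx": 0,"wy": 0,"wz": 0,"gripper": 8},
    {"tx": -13,"ty": 3,"tz": 20,"wx": 0,"wy": 0,"wz": 0,"gripper": 8},
    {"tx": -18,"ty": 4,"tz": 20,"wx": 0,"wy": 0,"wz": 0,"gripper": 8},
    {"tx": -22,"ty": 6,"tz": 20,"wx": 0,"wy": 0,"wz": 0,"gripper": 8},
    {"tx": -22,"ty": 10,"tz": 20,"wx": 0,"wy": 0,"wz": 0,"gripper": 8},
    {"tx": -22,"ty": 10,"tz": 20,"wx": 0,"wy": 0,"wz": 0,"gripper": 8}
  ]
}}

```text
time_s: 30.45
tool_pos: [0.3906, -0.1026, 0.2222]
tcp_rot: [[-0.457, 0.863, 0.214], [0.781, 0.505, -0.367], [-0.425, -0.0, -0.905]]
wrist_force: [0.1, -1.4, -0.3]
finger_gap: 0.0802
finger_force: 0.0
```

```bash
python3 fin.py; python3 nuts.py .607 -.199 .03
```

```text
[ 0.3865 -0.0956  0.2394] [ 0.1 -1.4 -0.3] 0.08018745344754444 30.45
top M [ 0.6071 -0.1986] 0.001 20 234
top L [ 0.5911 -0.1103] 0.0008 17 238
top R [ 0.6204 -0.2864] 0.0014 16 254
scene M [ 0.6092 -0.2009] 0.0009 15 172
scene L [ 0.5901 -0.0982] 0.0035 19 274
scene R [ 0.6225 -0.2903] 0.0004 17 264
[0.2 0.1 0.3] [-0.206 -0.129 -0.828  0.566 -0.324  0.789] [0.31 0.19 0.01] 30.55
top brown px 121
top brown px 122
scene brown px 130
scene brown px 129
```

```bash
python3 -c "
from workcell import robot
print(robot.job_done())"
```

```text
the job is handed in; nothing more can be done
None
```

The job is handed in at about 30.6 s: the bowl took three clicks' worth of nuts and stands upright on the board, within about 1.5 mm of the midpoint between the two filled bowls; nothing else was seen to be disturbed, though I did not re-measure the bystanders.

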